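Set up and turn a seed-imaging carousel

TASK

Get the seed samples photographed on the imaging carousel: take the banded reference post from its rack, set its shank fully home in the collet at the carousel's centre and turn the brass nut clockwise up to its stop so that it grips; then stand every seed jar that is on the bench upright in a carousel pocket, one to a pocket. After that slide the light switch across to on by its ridge, and only then crank the handle clockwise through its two full turns to its stop, leaving the jars and the post in place; leave the other things on the bench where they are.

Things in the scene. Friction and masses are not known exactly. Their poses are not given: they have to be found in the camera images.
- stage: The imaging stage, fixed to the bench: a white deck 244 mm (its x) by 390 mm (its y) with its top 30 mm above the bench. Origin on the bench, under the carousel's upright axis; the deck reaches from x -122 to +122 and from y -270 to +120 mm. Its position and yaw vary. At the centre a fixed pillar carries the upward-facing collet; a blind bore of 18 mm diameter runs from the collet's mouth (110 mm above the bench) to its floor (54 mm above the bench).
- collet_floor (a point): Centre of the closed floor of the collet's bore, 54 mm above the bench. Where the foot of the reference post must come to rest.
- nut_center (a point): Middle of the brass collet nut, on the upright axis, 97 mm above the bench. The nut is a knurled ring, 58 mm outside diameter, 26 mm tall (84 to 110 mm above the bench), bore 34 mm, its top edge free all round; it is gripped across its diameter from above.
- nut (a joint): Angle of the collet nut in rad. Starts between 0 and 0.3 (loose); grows as the nut is turned clockwise seen from above; the jaws touch the shank at about 2.0 and stiffen until the nut stops at 2.45 to 2.6. Above 2.3 counts as tight. Resists with about 0.15 N m and stays where it is left; it takes two or more grasps. It closes the three jaws by 1 mm per rad; the open jaws leave 20 mm, less 2 mm for each rad of nut turn.
- jaw0: One of three steel collet jaws inside the nut, which press on the shank when the nut is tight (the others alike at 120 degrees). Origin on the collet's axis, 96 mm above the bench.
- ref_post: The reference post, loose, 95 mm tall, 150 g, standing at first in the rack. Origin at the centre of its foot, z up along it. Steel shank 16 mm diameter and 59 mm long with a tapered foot; above it a cylindrical head 28 mm in diameter and 36 mm tall (59 to 95 mm above the origin) with black, grey and white bands and a red dot on top. Fully home in the collet, the underside of its head stands 3 mm above the nut and its top 149 mm above the bench.
- rack: Fixed grey block 60 by 60 by 50 mm tall with one upright hole of 20 mm, 45 mm deep, at its centre that holds the reference post at first (foot 5 mm above the bench). Origin at the centre of its underside.
- carousel (a joint): Angle of the carousel in rad: it turns clockwise seen from above by half the crank's angle, geared to it. The carousel is an aluminium disc of 238 mm diameter, top 50 mm above the bench, with four blue pockets, centres 85 mm from the axis.
- light_switch (a joint): Slide switch on the deck in m: 0 is off, 0.012 on. It travels along the stage's +y (towards the carousel's side, the robot's left); a spring detent holds it at either end: about 5 N at most to pass the middle, then it snaps over. Above 0.0095 counts as on.
- switch_ridge (a point): Middle of the top edge of the switch's orange ridge, about 43 mm above the bench. The ridge is 6 mm thick along the stage's y, 24 mm long along its x, and stands 10 mm above its grey slide, which lies 34 mm above the bench (4 mm above the deck). At off it lies at x -70, y -171 mm in the stage's frame. The green mark is uncovered when the switch is on.
- crank (a joint): Crank angle in rad. Starts between 0.1 and 0.5; grows as it is cranked clockwise seen from above; hard stop at 13.2, a little over two turns on. Above 12.4 counts as done. Resists with about 0.1 N m and stays where it is left.
- crank_handle (a point): Top centre of the crank's upright red round handle, 115 mm above the bench: 20 mm in diameter, 45 mm tall (70 to 115 mm above the bench), standing on an arm 50 mm from the crank's axis. It spins freely on its pin, so it can be held while it is carried round.
- crank_axis (a point): Point on the crank's upright axis at the height of the handle's top; at x 0, y -205 mm in the stage's frame.
- jar0: A loose seed jar, closed: clear with grain inside and a blue cap, with a weighted base, 50 mm in diameter all the way up, 52 mm tall, 90 g, standing on the bench. Origin at the centre of its underside. Two to four jars are present; the state gives None for an absent one.
- jar1: A loose seed jar, closed: clear with grain inside and a blue cap, with a weighted base, 50 mm in diameter all the way up, 52 mm tall, 90 g, standing on the bench. Origin at the centre of its underside. Two to four jars are present; the state gives None for an absent one.
- jar2: A loose seed jar, closed: clear with grain inside and a blue cap, with a weighted base, 50 mm in diameter all the way up, 52 mm tall, 90 g, standing on the bench. Origin at the centre of its underside. Two to four jars are present; the state gives None for an absent one.
- jar3: A loose seed jar, closed: clear with grain inside and a blue cap, with a weighted base, 50 mm in diameter all the way up, 52 mm tall, 90 g, standing on the bench. Origin at the centre of its underside. Two to four jars are present; the state gives None for an absent one.
- pocket0 (a point): Centre of the floor of a carousel pocket, 50 mm above the bench: a blue ring 55 mm inside and 64 mm outside diameter, 16 mm high (rim 66 mm above the bench). Moves with the carousel. Any jar may go in any pocket.
- pocket1 (a point): Centre of the floor of a carousel pocket, 50 mm above the bench: a blue ring 55 mm inside and 64 mm outside diameter, 16 mm high (rim 66 mm above the bench). Moves with the carousel. Any jar may go in any pocket.
- pocket2 (a point): Centre of the floor of a carousel pocket, 50 mm above the bench: a blue ring 55 mm inside and 64 mm outside diameter, 16 mm high (rim 66 mm above the bench). Moves with the carousel. Any jar may go in any pocket.
- pocket3 (a point): Centre of the floor of a carousel pocket, 50 mm above the bench: a blue ring 55 mm inside and 64 mm outside diameter, 16 mm high (rim 66 mm above the bench). Moves with the carousel. Any jar may go in any pocket.
- stapler: A blue and black stapler, 140 mm long, 45 mm tall, loose. Leave alone.
- pen_cup: A green cup, 76 mm wide, 90 mm tall, loose. Leave alone.
- tape_roll: An amber disc of tape, 90 mm in diameter, 25 mm tall, loose. Leave alone.

How it is judged (in metres and radians):
On the way, in this order (a step that is already met when the one before it is completed fails the run):
1. the reference post stands fully home in the collet, the nut is tight, the jaws grip it and the fingers have let go of it (horizontal distance between ref_post and collet_floor below 0.003 m and distance between ref_post and collet_floor below 0.004 m and angle between ref_post's own z axis and vertical below 0.06 rad and value of joint nut above 2.3 rad and contact force between jaw0 and ref_post above 2 N and contact force between ref_post and the fingers below 0.1 N), for 0.2 s.
2. every jar stands upright in a pocket, let go, the post still clamped (horizontal distance between ref_post and collet_floor below 0.003 m and distance between ref_post and collet_floor below 0.004 m and angle between ref_post's own z axis and vertical below 0.06 rad and value of joint nut above 2.3 rad and contact force between jaw0 and ref_post above 2 N and (distance between jar0 and pocket0 below 0.006 m or distance between jar0 and pocket1 below 0.006 m or distance between jar0 and pocket2 below 0.006 m or distance between jar0 and pocket3 below 0.006 m) and angle between each of jar0, jar1, jar2, jar3's own z axis and vertical below 0.12 rad and (distance between jar1 and pocket0 below 0.006 m or distance between jar1 and pocket1 below 0.006 m or distance between jar1 and pocket2 below 0.006 m or distance between jar1 and pocket3 below 0.006 m) and (distance between jar2 and pocket0 below 0.006 m or distance between jar2 and pocket1 below 0.006 m or distance between jar2 and pocket2 below 0.006 m or distance between jar2 and pocket3 below 0.006 m) and (distance between jar3 and pocket0 below 0.006 m or distance between jar3 and pocket1 below 0.006 m or distance between jar3 and pocket2 below 0.006 m or distance between jar3 and pocket3 below 0.006 m) and contact force between each of jar0, jar1, jar2, jar3 and the fingers below 0.1 N), for 0.2 s.
3. the light switch is on, the crank not yet turned (below 1.2 rad) (value of joint light_switch above 0.0095 m and value of joint crank below 1.2 rad), for 0.1 s.
4. the crank has been turned through its two turns (value of joint crank above 12.4 rad and value of joint light_switch above 0.0095 m), for 0.2 s.
At the end, for the whole second after the job is handed in: Post foot within 4 mm of the collet floor (3 mm sideways), upright to 0.06 rad, nut above 2.3 rad, a jaw pressing over 2 N; each jar within 6 mm of a pocket floor centre, upright to 0.12 rad; switch above 9.5 mm; crank above 12.4 rad; all at rest (all of step 4 and horizontal distance between ref_post and collet_floor below 0.003 m and distance between ref_post and collet_floor below 0.004 m and angle between ref_post's own z axis and vertical below 0.06 rad and value of joint nut above 2.3 rad and contact force between jaw0 and ref_post above 2 N and (distance between jar0 and pocket0 below 0.006 m or distance between jar0 and pocket1 below 0.006 m or distance between jar0 and pocket2 below 0.006 m or distance between jar0 and pocket3 below 0.006 m) and angle between each of jar0, jar1, jar2, jar3's own z axis and vertical below 0.12 rad and (distance between jar1 and pocket0 below 0.006 m or distance between jar1 and pocket1 below 0.006 m or distance between jar1 and pocket2 below 0.006 m or distance between jar1 and pocket3 below 0.006 m) and (distance between jar2 and pocket0 below 0.006 m or distance between jar2 and pocket1 below 0.006 m or distance between jar2 and pocket2 below 0.006 m or distance between jar2 and pocket3 below 0.006 m) and (distance between jar3 and pocket0 below 0.006 m or distance between jar3 and pocket1 below 0.006 m or distance between jar3 and pocket2 below 0.006 m or distance between jar3 and pocket3 below 0.006 m) and linear speed of each of jar0, jar1, jar2, jar3, ref_post below 0.02 m/s); the robot touches nothing.
It fails at once if the stapler is pushed more than 30 mm (distance of stapler from where it was at the start of the episode above 0.03 m).
It fails at once if the pen cup is pushed more than 30 mm (distance of pen_cup from where it was at the start of the episode above 0.03 m).
It fails at once if the tape roll is pushed more than 30 mm (distance of tape_roll from where it was at the start of the episode above 0.03 m).
Of jar0, jar1, jar2, jar3 only 2 to 4 are there at a start; the rules pass over those that are not, and their reading is None.
At some moment in a run one of jar0, jar1, jar2, jar3 may be knocked a few centimetres aside while the robot is not near it.
It also fails if it takes over 210 s, if anything falls off the work surface, if the arm or the gripper's body presses on something with over 40 N, if the wrist force passes 120 N, or if a joint passes its speed limit or range.

ROBOT

A 7-joint arm with a two-finger parallel gripper is mounted at the origin on the work surface. World frame = base frame: x ahead of the robot, y to its left, z up, the work surface at z = 0. Lengths are in m, angles in degrees, forces in N, time in s.
With the tool pointing down it reaches from about 0.425 to 0.975 m from the base axis. Payload 16.7 kg.
Tool frame: the origin (TCP) lies at the very end of the fingers, on their centre line; the grasp point (between the pads) lies 19 mm behind it (manip.pinch_z is the distance from the TCP to the grasp point, in m); z points along the fingers, y is the direction in which the jaws open and shut (so a half turn about z gives the same grasp; the last joint's range is limited). The gripper opens to 85 mm and grips with 20 to 120 N. Pads are 22 mm wide; open, the fingers measure 114 mm over their backs; the gripper's body (76 mm by 85 mm) begins 54 mm behind the grasp point. The pads swing forward as they close: fully open they stand 13 mm farther back than shut.
Start: joints at [56.522, 24.414, 4.234, 92.017, -1.954, 63.644, -3.845], TCP at [0.284, -0.612, 0.231] pointing down, gripper open.
Joint ranges: [-163.25, 163.25], [-28.42, 122.38], [-70.27, 78.77], [12.13, 141.07], [-58.53, 238.53], [9.26, 117.41], [-156.51, 156.51]. Speed limits (degrees/s): [108.29, 108.29, 136.94, 136.94, 172.46, 172.46, 172.46].

INTERFACE

Orientations are given as a 3x3 rotation matrix whose columns are the frame's x, y, z axes.
In Python, from station import monitor, cams, order, manip gives the robot as it stands.
- The arm moves only by the tool step_arm, never from a script. Its argument "commands" is text: rows parted by semicolons, each of 6 numbers parted by spaces: the shift along the tool's x, y, z in cm, then the turn, a rotation vector about the tool's x, y, z in rad. A call has 1 to 20 rows; each row is the pose to reach, as a shift and turn from the pose measured when the call began, along the tool's axes at that moment; what a row does not reach only later rows make up. A row lasts 1/10 s, in which the tool goes at most 50 mm and 8.59 degrees, less where a joint would pass 70% of its speed; a pose out of reach is approached as far as the arm can. A call with a gripper value outside its range is refused whole. "gripper" is the finger opening in cm, from 0 to 8.54, set as the call begins (left out, the last holds). The fingers move at their own pace and stop on an object; the grip force is fixed at half the most. Time passes only in rows, so rows that repeat a pose let the fingers close. It gives the time, the measured TCP pose, the force and the opening at its end, in the units of the state.
- monitor.sense(): the state, without advancing time (a new reading comes with each control period).
- cams.capture(name): name is "scene" or "side" or "wrist"; returns (picture, depth): 400x640x3 uint8, red, green, blue; 400x640 float32, m along the optical axis (not along the pixel's ray), 0 where there is no reading.
- cams.get_calibration(name): a dict with "fov_y" (degrees; the focal length in pixels is half the picture's height over the tangent of half this angle, whatever the lens; pixels are square), "cx", "cy" (the principal point, pixels), "distortion" ([k1, k2, p1, p2, k3] as OpenCV has them; the pictures are not rectified), "world_from_camera" (4x4, takes a point from camera to world coordinates); the wrist camera has in their place "hand_eye" (4x4, takes a point from camera to tool coordinates, whose origin is the TCP and whose axes are the flange's). Camera axes: x right, y down, z forward; pixel columns grow to the right and rows downward; lengths in m; the calibration is good to about 2 mm. A picture is of the moment at which its call begins: read the wrist's pose just before it. get_calibration takes no time and is no camera call.
- order.finish_job(): hands the job in, once; it reports no verdict.
The state is a dict: "time_s": time; "joint_positions": joint angles; "qd": joint speeds; "joint_efforts": joint torques, N m; "ee_pos": TCP position; "tool_rot": TCP orientation; "force": force on the tool from outside, world axes, zero at the start; "moment": the same for the moment, N m; "gripper_width": opening from 0.0 (shut) to 1.0 (fully open).
Only numpy, scipy, OpenCV 4.12 (cv2) and the standard library are available. Lean on these libraries where they do the work, as an engineer would, in place of code of your own. Each camera call takes 0.05 s, during which the arm holds its last target.

## Working session

There is one attempt and no reset: what is moved stays moved. The work goes in short steps, Python scripts to look and compute and a tool call to move; the robot and the scene stay as the last step left them, time stands still between calls to the robot, and variables do not carry over. Pictures are saved under pics/ and viewed, and the job is handed in when it is done.

Besides the shell and the picture viewer there is one more tool, called after "Call:" as name(argument=value, ...) on one line, values as JSON. step_arm: Moves the arm, as the interface text tells. Its arguments: {"type":"object","properties":{"commands":{"type":"string"},"gripper":{"type":"number"}},"required":["commands"]}

```bash
ls; mkdir -p pics; python3 - <<'E'
from station import monitor,cams,manip
import cv2,numpy as np
s=monitor.sense();print(s); print([a for a in dir(manip) if a[0]!='_'])
for n in ["scene","side","wrist"]:
    p,d=cams.capture(n);cv2.imwrite(f"pics/a_{n}.png",p[:,:,::-1]);np.save(f"pics/a_{n}.npy",d);print(n,cams.get_calibration(n))
E
```

```text
pics
{'time_s': 0.0, 'joint_positions': array([56.52309961, 24.45034359,  4.23120732, 92.05181431, -1.95300594,
       63.64269138, -3.84527009]), 'qd': array([-0.0481211 , -0.13523786, -0.02456472,  0.13731659, -0.00670757,
        0.02725557, -0.05282711]), 'joint_efforts': array([-6.76053096e-04, -9.49820209e+01,  3.76107797e+00, -4.63521230e+01,
        1.94224413e-02,  1.01624333e-02,  3.81359678e-05]), 'ee_pos': array([ 0.28412206, -0.61185   ,  0.23060575]), 'tool_rot': array([[ 9.06976989e-01,  4.21179709e-01, -6.28499718e-04],
       [ 4.21180165e-01, -9.06976325e-01,  1.10229274e-03],
       [-1.05771029e-04, -1.26446576e-03, -9.99999195e-01]]), 'force': array([ 0.65363664, -0.29392389,  0.1839725 ]), 'moment': array([ 0.0257297 ,  0.00091183, -0.00413432]), 'gripper_width': 1.0017732772993435}
['Unreachable', 'pinch_z']
scene {'fov_y': 52.00867457830171, 'cx': 317.1217545934205, 'cy': 195.08738378058513, 'distortion': array([-0.07019554,  0.        ,  0.        ,  0.        ,  0.        ]), 'world_from_camera': array([[-0.0378722 ,  0.54877198, -0.83511377,  1.45901428],
 
[... 442 characters left out ...]
     [-0.65764675,  0.39754646, -0.63988871,  0.79032558],
       [-0.01757525, -0.85728319, -0.51454508,  0.78100831],
       [ 0.        ,  0.        ,  0.        ,  1.        ]])}
wrist {'fov_y': 64.93697439464334, 'cx': 317.6972621259839, 'cy': 195.25543066309464, 'distortion': array([0.0185347, 0.       , 0.       , 0.       , 0.       ]), 'hand_eye': array([[ 1.02412371e-03, -9.49488081e-01, -3.13801425e-01,
         7.96875044e-02],
       [ 9.99998867e-01,  6.26151741e-04,  1.36901523e-03,
        -3.06552493e-04],
       [-1.10337634e-03, -3.13802472e-01,  9.49487647e-01,
        -1.42960249e-01],
       [ 0.00000000e+00,  0.00000000e+00,  0.00000000e+00,
         1.00000000e+00]])}
```

View pics/a_scene.png

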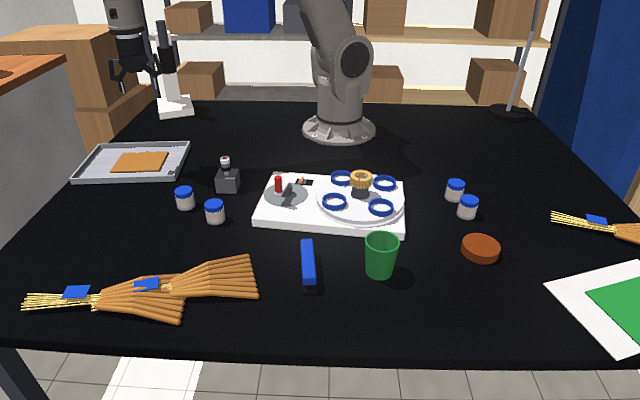

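View pics/a_side.png

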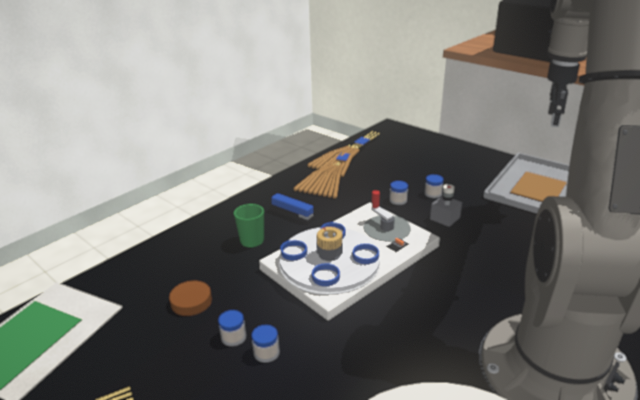

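View pics/a_wrist.png

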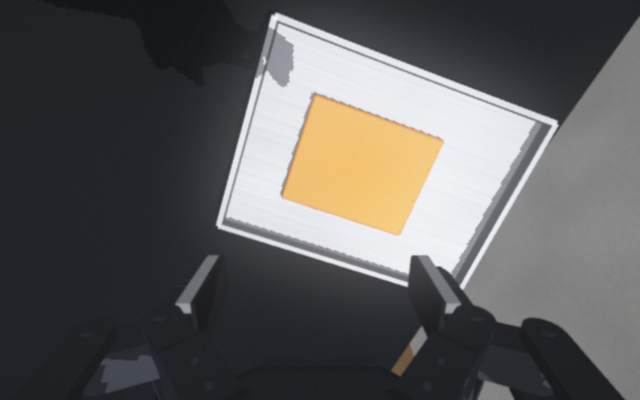

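The scene camera looks back at the robot. There are four jars: two at the left, (184,190) and (214,204), and two at the right, (455,183) and (467,200). The rack with the post is at (227,175), the nut at (361,175), the red crank handle at (278,183), and the switch at about (303,181).

```bash
cat > h.py <<'E'
from station import monitor,cams,order,manip
import cv2,numpy as np
def K(c):
    f=200/np.tan(np.radians(c["fov_y"]/2)); return np.array([[f,0,c["cx"]],[0,f,c["cy"]],[0,0,1]])
def T(name,s=None):
    c=cams.get_calibration(name)
    if name!="wrist": return c["world_from_camera"]
    s=s or monitor.sense(); M=np.eye(4);M[:3,:3]=s["tool_rot"];M[:3,3]=s["ee_pos"]; return M@c["hand_eye"]
def plane(name,uv,z,W=None):
    c=cams.get_calibration(name);W=T(name) if W is None else W
    n=cv2.undistortPoints(np.array(uv,float).reshape(-1,1,2),K(c),c["distortion"])[:,0]
    r=np.c_[n,np.ones(len(n))]@W[:3,:3].T; t=(z-W[2,3])/r[:,2]
    return W[:3,3]+r*t[:,None]
def proj(name,P,W=None):
    c=cams.get_calibration(name);W=T(name) if W is None else W
    I=np.linalg.inv(W);p=np.atleast_2d(P)@I[:3,:3].T+I[:3,3]
    return cv2.projectPoints(p.reshape(-1,1,3),np.zeros(3),np.zeros(3),K(c),c["distortion"])[0][:,0]
def cloud(name,d,W=None):
    c=cams.get_calibration(name);W=T(name) if W is None else W
    v,u=np.mgrid[:400,:640]
    n=cv2.undistortPoints(np.c_[u.ravel(),v.ravel()].astype(float).reshape(-1,1,2),K(c),c["distortion"])[:,0]
    p=np.c_[n,np.ones(len(n))]*d.reshape(-1,1)
    return (p@W[:3,:3].T+W[:3,3]).reshape(400,640,3)
def cap(name,tag):
    s=monitor.sense();W=T(name,s);p,d=cams.capture(name)
    cv2.imwrite(f"pics/{tag}.png",p[:,:,::-1]);np.savez(f"pics/{tag}.npz",p=p,d=d,W=W)
    return p,d,W
def move(x,y,z,yaw=None):
    """rows to tool-axis shift from present to world xyz"""
    s=monitor.sense();R=s["tool_rot"]
    dl=R.T@(np.array([x,y,z])-s["ee_pos"])
    Y=R[:,1];cur=np.degrees(np.arctan2(Y[1],Y[0]))
    return dl*100,cur
E
python3 - <<'E'
from h import *
for n,px in [("scene",dict(jarA=(184,190,.052),jarB=(214,204,.052),jarC=(455,183,.052),jarD=(467,200,.052),post=(225,158,.1),nut=(361,174,.11),hand=(278,177,.115)))]:
    for k,(u,v,z) in px.items(): print(k,plane(n,[(u,v)],z)[0].round(3))
p=cv2.imread("pics/a_scene.png")
cv2.imwrite("pics/b1.png",cv2.resize(p[140:250,165:425],None,fx=3,fy=3,interpolation=cv2.INTER_CUBIC))
p=cv2.imread("pics/a_side.png")
cv2.imwrite("pics/b2.png",cv2.resize(p[170:330,250:480],None,fx=3.4,fy=3.4,interpolation=cv2.INTER_CUBIC))
E
```

```text
jarA [ 0.538 -0.427  0.052]
jarB [ 0.6   -0.328  0.052]
jarC [0.465 0.324 0.052]
jarD [0.551 0.335 0.052]
post [ 0.439 -0.331  0.1  ]
nut [0.528 0.051 0.11 ]
hand [ 0.562 -0.163  0.115]
```

View pics/b1.png

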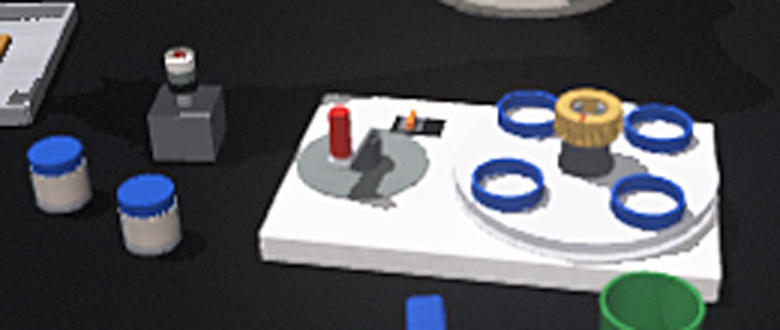

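View pics/b2.png

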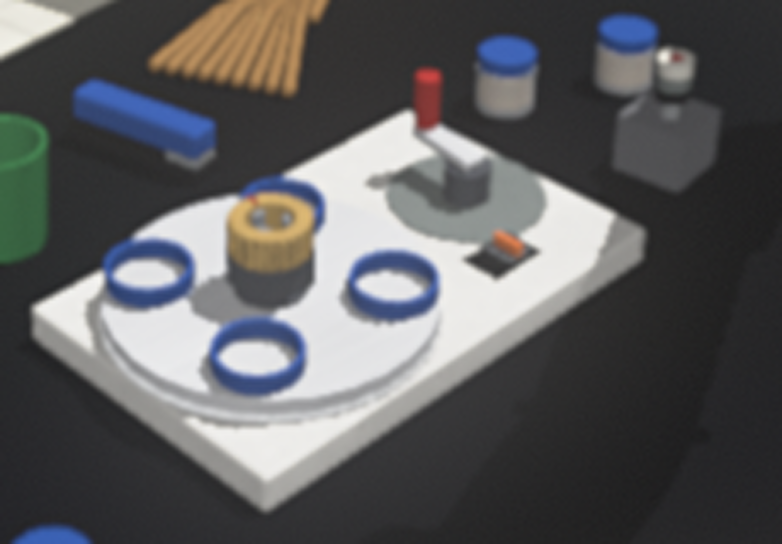

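```bash
python3 - <<'E'
from h import *
c=plane("scene",[(252.3,217.7),(404.3,231.7),(402.7,181.7),(273.3,171.7)],.03);print(c.round(3))
for a,b in [(0,1),(3,2)]:
    v=c[b]-c[a];print(np.linalg.norm(v),np.degrees(np.arctan2(-v[0],v[1])))
print(move(.439,-.331,.21))
E
```

```text
[[ 0.625 -0.226  0.03 ]
 [ 0.665  0.155  0.03 ]
 [ 0.429  0.183  0.03 ]
 [ 0.39  -0.202  0.03 ]]
0.3827541876466462 -6.0224568149163495
0.3869565243328716 -5.8452638827840735
(array([ 25.87717594, -18.95303645,   2.09311288]), np.float64(-65.08815533851254))
```

Call:
step_arm(commands="5 -4 0 0 0 0.1;10 -8 0 0 0 0.2;15 -12 0 0 0 0.3;20 -15 1 0 0 0.4;23 -17 2 0 0 0.5;25.9 -19 2 0 0 0.54;25.9 -19 2 0 0 0.54;25.9 -19 2 0 0 0.54;25.9 -19 2 0 0 0.54", gripper=8.5)

```text
time_s: 1.05
ee_pos: [0.439, -0.3304, 0.2109]
tool_rot: [[0.995, -0.104, -0.001], [-0.104, -0.995, 0.001], [-0.001, -0.001, -1.0]]
force: [-0.3, -0.9, 1.0]
gripper_width: 0.993
```

```bash
python3 - <<'E'
from h import *
cap("wrist","c1");s=monitor.sense();print(s["ee_pos"],s["tool_rot"].round(3),s["time_s"],s["force"])
E
```

```text
[ 0.43855649 -0.33124003  0.21094929] [[ 0.994 -0.106 -0.001]
 [-0.106 -0.994  0.001]
 [-0.001 -0.    -1.   ]] 1.1 [-0.16423875  0.29890193  0.12244007]
```

View pics/c1.png

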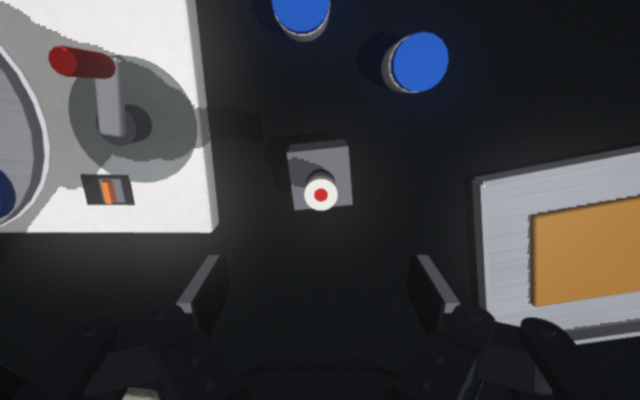

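The post's red dot is at (320,194), the switch ridge at (107,191), the handle top at (67,60), and the jar caps at (301,10) and (420,62).

```bash
python3 - <<'E'
from h import *
W=np.load("pics/c1.npz")["W"];d=np.load("pics/c1.npz")["d"];p=np.load("pics/c1.npz")["p"]
for k,(u,v,z) in dict(post=(320.3,194.5,.1),ridge=(107,191,.043),hand=(67,60,.115),jarA=(420,62,.052),rack0=(289,151,.05),rack1=(349,141,.05),rack2=(353,206,.05),rack3=(293,210,.05),dk=(212,232,.03)).items():
    print(k,plane("wrist",[(u,v)],z,W)[0].round(4))
X=cloud("wrist",d,W)
m=(abs(X[...,2]-.1)<.006)&(np.hypot(X[...,0]-.44,X[...,1]+.33)<.03);print(m.sum(),X[m].mean(0),np.ptp(X[m],axis=0))
hsv=cv2.cvtColor(p,cv2.COLOR_RGB2HSV)
r=((hsv[...,0]<8)|(hsv[...,0]>172))&(hsv[...,1]>120)&m
print(np.argwhere(r).mean(0))
E
```

```text
post [ 0.4352 -0.3327  0.1   ]
ridge [ 0.443  -0.1136  0.043 ]
hand [ 0.5556 -0.1687  0.115 ]
jarA [ 0.5329 -0.4314  0.052 ]
rack0 [ 0.4663 -0.3057  0.05  ]
rack1 [ 0.4699 -0.3644  0.05  ]
rack2 [ 0.403  -0.3637  0.05  ]
rack3 [ 0.405  -0.3017  0.05  ]
dk [ 0.3807 -0.2053  0.03  ]
868 [ 0.43611008 -0.3327785   0.10024048] [0.02799032 0.02753789 0.00836038]
[194.59322034 320.5       ]
```

Call:
step_arm(commands="-0.28 0.19 4 0 0 0;-0.28 0.19 8 0 0 0;-0.28 0.19 11 0 0 0;-0.28 0.19 13 0 0 0;-0.28 0.19 14.5 0 0 0;-0.28 0.19 14.5 0 0 0;-0.28 0.19 14.5 0 0 0")

```text
time_s: 1.8
ee_pos: [0.4349, -0.3338, 0.0662]
tool_rot: [[0.994, -0.107, -0.001], [-0.107, -0.994, 0.0], [-0.001, -0.0, -1.0]]
force: [0.1, 0.4, 0.6]
gripper_width: 0.996
```

Call:
step_arm(commands="0 0 0 0 0 0;0 0 0 0 0 0;0 0 0 0 0 0;0 0 0 0 0 0;0 0 0 0 0 0;0 0 0 0 0 0;0 0 0 0 0 0;0 0 0 0 0 0", gripper=2)

```text
time_s: 2.6
ee_pos: [0.4354, -0.3337, 0.0668]
tool_rot: [[0.994, -0.107, -0.0], [-0.107, -0.994, 0.0], [-0.0, -0.0, -1.0]]
force: [-0.6, 1.8, 8.5]
gripper_width: 0.312
```

Call:
step_arm(commands="0 0 -1 0 0 0;0 0 -3 0 0 0;0 0 -7 0 0 0;0 0 -11 0 0 0;0 0 -15 0 0 0;0 0 -20 0 0 0;0 0 -20 0 0 0")

```text
time_s: 3.3
ee_pos: [0.4375, -0.3352, 0.2739]
tool_rot: [[0.994, -0.107, 0.008], [-0.107, -0.994, -0.005], [0.008, 0.004, -1.0]]
force: [1.6, 0.0, -1.2]
gripper_width: 0.312
```

```bash
python3 - <<'E'
from h import *
s=monitor.sense();print(s["ee_pos"],s["gripper_width"],s["force"]);print(move(.465,.045,.26))
E
```

```text
[ 0.43750916 -0.33517994  0.27389192] 0.3123638110792993 [ 1.64131419  0.02578183 -1.17909669]
(array([ -1.35302261, -38.09863571,   1.23224751]), np.float64(-96.15427882535745))
```

Call:
step_arm(commands="0 -4 0 0 0 0;0 -9 0 0 0 0;0 -14 0 0 0 0;-0.5 -19 0 0 0 0;-1 -24 0 0 0 0;-1 -29 0 0 0 0;-1.3 -33 0.5 0 0 0;-1.3 -36.5 1 0 0 0;-1.3 -38 1.2 0 0 0;-1.3 -38 1.2 0 0 0;-1.3 -38 1.2 0 0 0")

```text
time_s: 4.4
ee_pos: [0.4652, 0.0435, 0.2604]
tool_rot: [[0.994, -0.107, 0.008], [-0.107, -0.994, -0.005], [0.008, 0.004, -1.0]]
force: [-0.2, -0.2, -1.0]
gripper_width: 0.311
```

```bash
python3 - <<'E'
from h import *
cap("wrist","d1");s=monitor.sense();print(s["ee_pos"],s["tool_rot"].round(3),s["force"])
E
```

```text
[0.46526801 0.04303919 0.2604587 ] [[ 0.994 -0.108  0.008]
 [-0.108 -0.994 -0.005]
 [ 0.009  0.004 -1.   ]] [-0.39395416  0.22503191 -2.16859578]
```

View pics/d1.png

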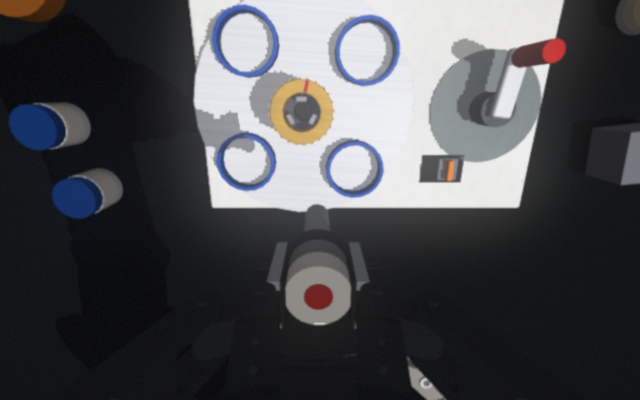

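The nut is at about (302,111). The pocket rings are at (245,41), (366,50), (246,161) and (353,168), the switch at (450,170), the handle at (553,51), and the held post's red dot at (318,297).

```bash
cat > fit.py <<'E'
from h import *
from scipy.optimize import least_squares
def circ(P):
    f=lambda q:np.hypot(P[:,0]-q[0],P[:,1]-q[1])-q[2]
    r=least_squares(f,[*P[:,:2].mean(0),.03],loss="soft_l1",f_scale=.001);return r.x
def blue(p):
    h=cv2.cvtColor(p,cv2.COLOR_RGB2HSV);return (h[...,0]>105)&(h[...,0]<130)&(h[...,1]>150)&(h[...,2]>60)
def gold(p):
    h=cv2.cvtColor(p,cv2.COLOR_RGB2HSV);return (h[...,0]>12)&(h[...,0]<28)&(h[...,1]>90)&(h[...,2]>60)
def ring_px(name,mask,W,z):
    # fit circle on plane z from outer contour
    cs,_=cv2.findContours(mask.astype(np.uint8),cv2.RETR_EXTERNAL,cv2.CHAIN_APPROX_NONE);out=[]
    for c in cs:
        if cv2.contourArea(c)<400: continue
        P=plane(name,c[:,0].astype(float),z,W);out.append((c[:,0].mean(0),circ(P)))
    return out
E
python3 - <<'E'
from fit import *
f=np.load("pics/d1.npz");p,d,W=f["p"],f["d"],f["W"];X=cloud("wrist",d,W)
b=blue(p);z=X[...,2]
tops=b&(z>.060)
print("blue z",np.percentile(z[b],[1,25,50,75,99]).round(4))
m=tops.astype(np.uint8);n,l,st,ce=cv2.connectedComponentsWithStats(m)
pk=[]
for i in range(1,n):
    if st[i,4]>150 and ce[i][1]<200 and ce[i][0]>200:
        q=circ(X[l==i]);print(ce[i].round(0),q.round(4),z[l==i].mean().round(4));pk.append(q)
print("mean",np.mean(pk,0))
g=gold(p)&(z>.105)&(z<.12);print("nut",g.sum(),z[g].mean(),circ(X[g]).round(4))
P=np.argwhere(g)
for r in ring_px("wrist",b,W,.066):print("px66",r)
for r in ring_px("wrist",gold(p),W,.110):print("nut px",r)
h=cv2.cvtColor(p,cv2.COLOR_RGB2HSV)
# held post: white top depth
print("post top z",np.median(z[285:293,300:335]),X[297,318])
q=plane("wrist",[(318.5,297)],.295,W);print(q)
print("ridge",plane("wrist",[(451,171)],.043,W),"hand",plane("wrist",[(554,50)],.115,W))
E
```

```text
blue z [0.0006 0.0513 0.052  0.0526 0.0673]
[221.  33.] [0.5986 0.0985 0.0296] 0.0681
mean [0.5985998  0.09848402 0.02964554]
nut 1982 0.11028905856349056 [0.5296 0.0505 0.0231]
px66 (array([ 76.57251908, 197.07633588]), array([0.46151961, 0.31442932, 0.02436517]))
px66 (array([ 35.57432432, 126.16891892]), array([0.54092412, 0.32966278, 0.02388087]))
nut px (array([301.42492013, 110.0543131 ]), array([0.52909342, 0.0508511 , 0.02664718]))
nut px (array([30.48993289,  6.94630872]), array([0.68753134, 0.25630411, 0.05843264]))
post top z 0.2943112941717674 [0.46512235 0.0431726  0.29473178]
[[0.46529177 0.0429523  0.295     ]]
ridge [[ 0.44086734 -0.11311352  0.043     ]] hand [[ 0.55622978 -0.16556426  0.115     ]]
```

```bash
python3 - <<'E'
from fit import *
f=np.load("pics/d1.npz");p,d,W=f["p"],f["d"],f["W"];X=cloud("wrist",d,W);z=X[...,2]
h=cv2.cvtColor(p,cv2.COLOR_RGB2HSV)
b=(h[...,0]>100)&(h[...,0]<130)&(h[...,1]>110)
b[200:]=0;b[:,:190]=0;b[:,420:]=0
pk=[]
for r in ring_px("wrist",b,W,.066): print(r); pk.append(r[1])
m=np.mean(pk,0)[:2];print("mean",m,[ (np.hypot(*(q[:2]-m)),np.degrees(np.arctan2(q[1]-m[1],q[0]-m[0]))) for q in pk])
g=(z>.100)&(z<.12);g[200:]=0;g[:,:200]=0;g[:,400:]=0
n,l,st,ce=cv2.connectedComponentsWithStats(g.astype(np.uint8));i=1+np.argmax(st[1:,4]);print(st[i],ce[i]);print(ring_px("wrist",l==i,W,.110))
k=cv2.resize(p[60:165,200:420][:,:,::-1],None,fx=3.6,fy=3.6,interpolation=cv2.INTER_CUBIC)
cv2.imwrite("pics/d1z.png",k)
# deck plane corners
for uv in [(211,207),(520,207)]: print(plane("wrist",[uv],.03,W))
E
```

```text
(array([354.2516129 , 168.82580645]), array([0.46039936, 0.00211309, 0.03032786]))
(array([367.15675676,  49.75675676]), array([ 0.57803323, -0.01862547,  0.03034572]))
(array([244.56315789,  40.48947368]), array([0.59860669, 0.0990444 , 0.03069045]))
mean [0.54567976 0.02751067] [(np.float64(0.08898192865751557), np.float64(-163.4158016743368)), (np.float64(0.056349716446855616), np.float64(-54.95952749154324)), (np.float64(0.08898502171450118), np.float64(53.50271303961495))]
[ 268   77   67   69 2324] [300.65318417 110.78872633]
[(array([300.59447005, 111.67281106]), array([0.52941203, 0.05069869, 0.02870979]))]
[[0.42282833 0.18155674 0.03      ]]
[[ 0.38092176 -0.20544956  0.03      ]]
```

View pics/d1z.png

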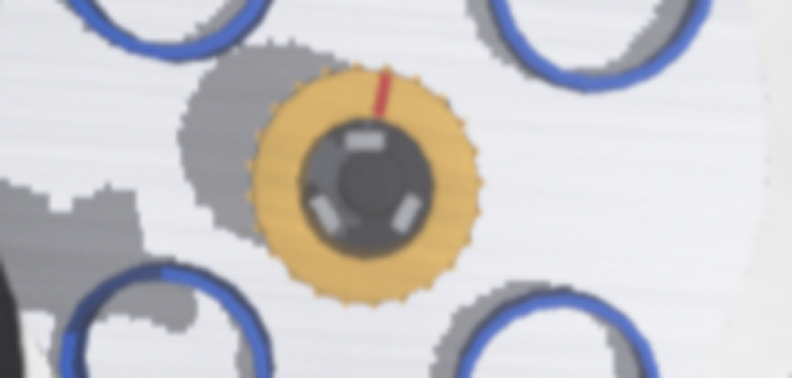

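```bash
python3 - <<'E'
from h import *
print(move(.5295,.0507,.192))
s=monitor.sense();print(s["tool_rot"].T@[0,0,-1])
E
```

```text
(array([ 6.24417521, -1.48419418,  6.89331225]), np.float64(-96.20218571742184))
[-0.00854308 -0.00418718  0.99995474]
```

Call:
step_arm(commands="3 -0.7 0 0.004 -0.0085 0;6.24 -1.48 1 0.004 -0.0085 0;6.24 -1.48 4 0.004 -0.0085 0;6.24 -1.48 6.9 0.004 -0.0085 0;6.24 -1.48 6.9 0.004 -0.0085 0;6.24 -1.48 6.9 0.004 -0.0085 0;6.24 -1.48 6.9 0.004 -0.0085 0")

```text
time_s: 5.15
ee_pos: [0.5302, 0.0503, 0.1937]
tool_rot: [[0.994, -0.109, 0.002], [-0.109, -0.994, -0.0], [0.002, -0.0, -1.0]]
force: [0.8, 0.2, -2.1]
gripper_width: 0.307
```

```bash
python3 - <<'E'
from h import *
p,d,W=cap("wrist","e1");s=monitor.sense();print(s["ee_pos"],s["tool_rot"].round(4),s["force"])
cv2.imwrite("pics/e1z.png",cv2.resize(p[150:400,200:440][:,:,::-1],None,fx=2.4,fy=2.4,interpolation=cv2.INTER_CUBIC))
p,d,W=cap("scene","e1s")
cv2.imwrite("pics/e1sz.png",cv2.resize(p[100:220,310:420][:,:,::-1],None,fx=5,fy=5,interpolation=cv2.INTER_CUBIC))
p,d,W=cap("side","e1t")
cv2.imwrite("pics/e1tz.png",cv2.resize(p[170:270,280:380][:,:,::-1],None,fx=5,fy=5,interpolation=cv2.INTER_CUBIC))
E
```

```text
[0.53024682 0.05044987 0.19367464] [[ 9.941e-01 -1.086e-01  2.400e-03]
 [-1.086e-01 -9.941e-01 -1.000e-04]
 [ 2.400e-03 -2.000e-04 -1.000e+00]] [ 0.25126515 -0.49334755 -1.55031589]
```

View pics/e1z.png

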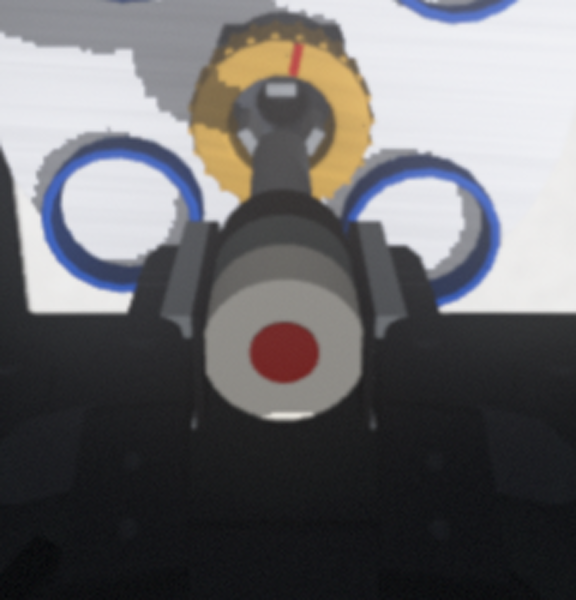

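View pics/e1sz.png

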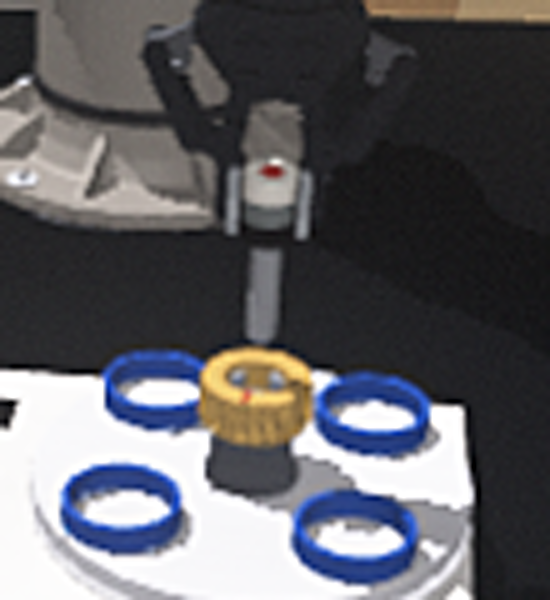

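View pics/e1tz.png

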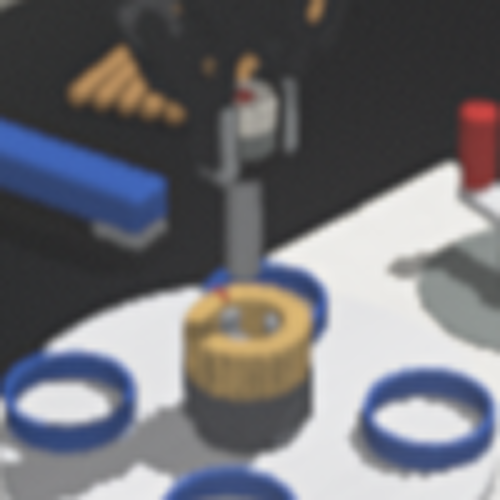

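```bash
python3 - <<'E'
from h import *
P=np.array([[.5302,.0504,.1937+.0335],[.5302,.0504,.1937-.0618],[.5295,.0507,.11]])
a=proj("scene",P);print((a-[310,100])*5)
a=proj("side",P);print((a-[280,170])*5)
W=np.load("pics/e1.npz")["W"]
a=proj("wrist",P,W);print((a-[200,150])*2.4)
E
```

```text
[[269.66731145 167.07946702]
 [257.26682418 335.80129997]
 [255.06038763 371.65506955]]
[[241.29766502  91.36935579]
 [244.18672208 273.41686138]
 [245.54241169 313.94344304]]
[[279.75826024 351.00292359]
 [280.55470743 148.73261188]
 [279.95488999 126.01253238]]
```

Call:
step_arm(commands="-0.07 0.03 1.2 0 -0.0024 0;-0.07 0.03 2 0 -0.0024 0;-0.07 0.03 2.6 0 -0.0024 0;-0.07 0.03 3.2 0 -0.0024 0;-0.07 0.03 3.8 0 -0.0024 0;-0.07 0.03 3.8 0 -0.0024 0")

```text
time_s: 5.9
ee_pos: [0.5289, 0.0503, 0.1543]
tool_rot: [[0.994, -0.108, -0.002], [-0.108, -0.994, -0.0], [-0.002, 0.0, -1.0]]
force: [0.2, 0.9, -1.3]
gripper_width: 0.311
```

Call:
step_arm(commands="0.04 0 0.8 0 0.001 0;0.04 0 1.6 0 0.001 0;0.04 0 2.4 0 0.001 0;0.04 0 3 0 0.001 0;0.04 0 3.4 0 0.001 0;0.04 0 3.6 0 0.001 0;0.04 0 3.6 0 0.001 0")

```text
time_s: 6.6
ee_pos: [0.5292, 0.0503, 0.1181]
tool_rot: [[0.994, -0.108, -0.001], [-0.108, -0.994, -0.0], [-0.001, 0.0, -1.0]]
force: [-0.1, 0.0, -1.6]
gripper_width: 0.312
```

Call:
step_arm(commands="0 0 0.1 0 0 0;0 0 0.2 0 0 0;0 0 0.3 0 0 0;0 0 0.3 0 0 0")

```text
time_s: 7.0
ee_pos: [0.5297, 0.0504, 0.1158]
tool_rot: [[0.994, -0.108, 0.0], [-0.108, -0.994, -0.0], [0.0, 0.0, -1.0]]
force: [-1.8, -0.9, 7.1]
gripper_width: 0.308
```

Call:
step_arm(commands="0 0 0 0 0 0;0 0 0 0 0 0;0 0 0 0 0 0;0 0 0 0 0 0;0 0 0 0 0 0", gripper=8.5)

```text
time_s: 7.5
ee_pos: [0.5297, 0.0503, 0.1157]
tool_rot: [[0.994, -0.108, 0.0], [-0.108, -0.994, -0.0], [0.0, 0.0, -1.0]]
force: [0.2, 0.2, 0.2]
gripper_width: 0.997
```

```bash
python3 - <<'E'
from fit import *
s=monitor.sense();print(s["ee_pos"],s["joint_positions"].round(1),s["force"],s["gripper_width"])
p,d,W=cap("wrist","f1");X=cloud("wrist",d,W)
p,d,W=cap("side","f1t")
cv2.imwrite("pics/f1tz.png",cv2.resize(p[170:270,280:380][:,:,::-1],None,fx=5,fy=5,interpolation=cv2.INTER_CUBIC))
E
```

```text
[0.52968758 0.0503481  0.1157469 ] [   1.3   20.   -16.3  115.5    7.8   45.5 -115.8] [0.22712221 0.15037555 0.22430978] 0.9969907258646636
```

View pics/f1.png

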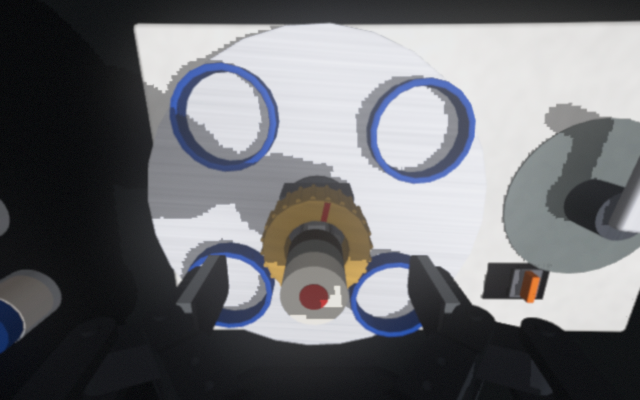

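View pics/f1tz.png

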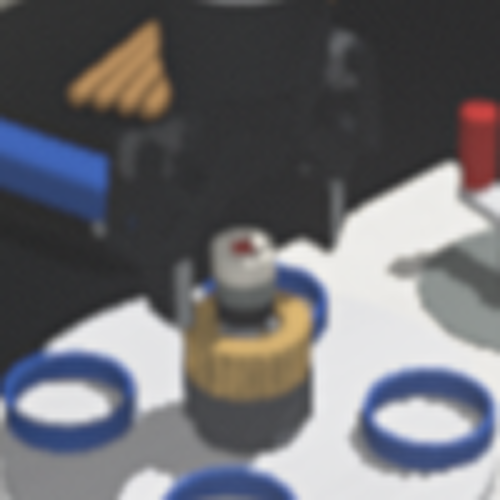

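Call:
step_arm(commands="0 -0.03 1 0 0 0;0 -0.03 2 0 0 0;0 -0.03 3 0 0 0;0 -0.03 3.3 0 0 0;0 -0.03 3.3 0 0 0")

```text
time_s: 8.1
ee_pos: [0.5292, 0.0506, 0.0819]
tool_rot: [[0.994, -0.108, -0.001], [-0.108, -0.994, -0.0], [-0.001, 0.0, -1.0]]
force: [-0.5, 0.0, -0.0]
gripper_width: 0.99
```

Call:
step_arm(commands="0 0 0 0 0 0;0 0 0 0 0 0;0 0 0 0 0 0;0 0 0 0 0 0;0 0 0 0 0 0;0 0 0 0 0 0", gripper=4.5)

```text
time_s: 8.7
ee_pos: [0.5295, 0.0512, 0.0827]
tool_rot: [[0.994, -0.108, -0.0], [-0.108, -0.994, 0.0], [-0.0, -0.0, -1.0]]
force: [-4.5, 3.0, 9.1]
gripper_width: 0.657
```

Call:
step_arm(commands="0 0 0 0 0 0.1;0 0 0 0 0 0.2;0 0 0 0 0 0.2")

```text
time_s: 9.0
ee_pos: [0.5295, 0.0513, 0.0829]
tool_rot: [[0.952, -0.305, -0.0], [-0.305, -0.952, 0.0], [-0.0, -0.0, -1.0]]
force: [-0.4, 0.5, -3.6]
gripper_width: 0.659
```

```bash
python3 - <<'E'
from fit import *
s=monitor.sense();print(s["ee_pos"],s["joint_positions"].round(1),s["force"],s["moment"],s["gripper_width"])
E
```

```text
[0.52952194 0.05134614 0.08285879] [  -1.6   22.6  -13.1  116.9    7.5   41.4 -127.2] [-0.365839    0.50896835 -3.59836131] [ 0.4724417  -0.06496948 -0.15601481] 0.659414333198629
```

Call:
step_arm(commands="0 0 0 0 0 0;0 0 0 0 0 0;0 0 0 0 0 0;0 0 0 0 0 0", gripper=8.5)

```text
time_s: 9.4
ee_pos: [0.5296, 0.0513, 0.083]
tool_rot: [[0.953, -0.304, 0.0], [-0.304, -0.953, 0.0], [-0.0, -0.0, -1.0]]
force: [0.6, 0.0, -1.0]
gripper_width: 0.997
```

Call:
step_arm(commands="0 0 0 0 0 -0.14;0 0 0 0 0 -0.28;0 0 0 0 0 -0.42;0 0 0 0 0 -0.56;0 0 0 0 0 -0.7;0 0 0 0 0 -0.84;0 0 0 0 0 -0.98;0 0 0 0 0 -1.12;0 0 0 0 0 -1.26;0 0 0 0 0 -1.4;0 0 0 0 0 -1.54;0 0 0 0 0 -1.68;0 0 0 0 0 -1.82;0 0 0 0 0 -1.96;0 0 0 0 0 -2.1;0 0 0 0 0 -2.24;0 0 0 0 0 -2.38;0 0 0 0 0 -2.4;0 0 0 0 0 -2.4;0 0 0 0 0 -2.4")

```text
time_s: 11.4
ee_pos: [0.5296, 0.0512, 0.083]
tool_rot: [[-0.494, 0.869, 0.0], [0.869, 0.494, 0.0], [0.0, 0.0, -1.0]]
force: [-0.3, 0.5, 0.2]
gripper_width: 0.997
```

```bash
python3 - <<'E'
from fit import *
s=monitor.sense();print(s["ee_pos"],s["tool_rot"].round(3),s["joint_positions"].round(1),s["force"],s["moment"],s["gripper_width"])
print(move(.5295,.0507,.083))
p,d,W=cap("wrist","g1")
E
```

```text
[0.5296472  0.05121605 0.08300133] [[-0.494  0.869  0.   ]
 [ 0.869  0.494  0.   ]
 [ 0.     0.    -1.   ]] [ 23.5  28.3 -44.4 115.4  27.   46.8  -6.9] [-0.27148274  0.46081395  0.15112535] [ 0.00962979  0.00122369 -0.00705745] 0.9973992962034839
(array([-0.03759458, -0.03829369,  0.00011275]), np.float64(29.606892300633703))
```

View pics/g1.png

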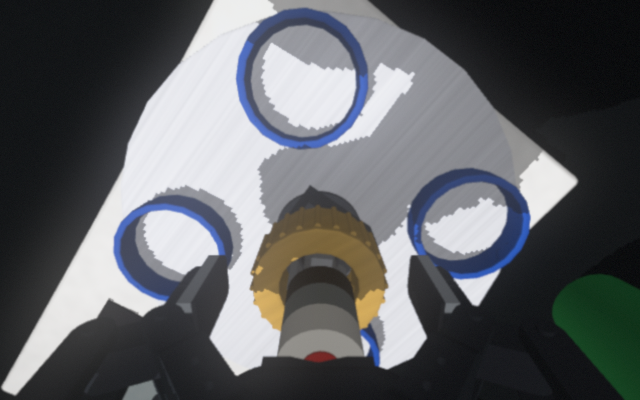

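Call:
step_arm(commands="-0.02 -0.02 0 0 0 0;-0.02 -0.02 0 0 0 0;-0.02 -0.02 0 0 0 0;-0.02 -0.02 0 0 0 0;-0.02 -0.02 0 0 0 0;-0.02 -0.02 0 0 0 0", gripper=4.5)

```text
time_s: 12.05
ee_pos: [0.5302, 0.0514, 0.0838]
tool_rot: [[-0.494, 0.869, 0.002], [0.869, 0.494, 0.0], [-0.001, 0.002, -1.0]]
force: [-2.3, -0.2, 13.4]
gripper_width: 0.665
```

Call:
step_arm(commands="0 0 0 0 0 0.12;0 0 0 0 0 0.24;0 0 0 0 0 0.36;0 0 0 0 0 0.48;0 0 0 0 0 0.6;0 0 0 0 0 0.72;0 0 0 0 0 0.84;0 0 0 0 0 0.96;0 0 0 0 0 1.08;0 0 0 0 0 1.2;0 0 0 0 0 1.32;0 0 0 0 0 1.44;0 0 0 0 0 1.5;0 0 0 0 0 1.5")

```text
time_s: 13.45
ee_pos: [0.5305, 0.0512, 0.084]
tool_rot: [[0.833, 0.553, 0.002], [0.553, -0.833, -0.0], [0.002, 0.001, -1.0]]
force: [1.6, -2.7, -0.8]
gripper_width: 0.665
```

```bash
python3 - <<'E'
from fit import *
s=monitor.sense();print(s["ee_pos"],s["tool_rot"].round(3),s["joint_positions"].round(1),s["force"],s["moment"],s["gripper_width"])
E
```

```text
[0.53046465 0.05122331 0.08395609] [[ 0.833  0.553  0.002]
 [ 0.553 -0.833 -0.   ]
 [ 0.002  0.001 -1.   ]] [  8.   23.8 -24.7 116.2  14.5  42.7 -82. ] [ 1.60171968 -2.68211057 -0.75017431] [-0.71098525 -0.49424162 -0.12186913] 0.6652353167453381
```

Call:
step_arm(commands="0 0 0 0 0 0.1;0 0 0 0 0 0.2;0 0 0 0 0 0.3;0 0 0 0 0 0.4;0 0 0 0 0 0.5;0 0 0 0 0 0.5")

```text
time_s: 14.05
ee_pos: [0.5305, 0.0511, 0.084]
tool_rot: [[0.996, 0.086, 0.002], [0.086, -0.996, -0.001], [0.002, 0.001, -1.0]]
force: [1.7, -2.1, -0.9]
gripper_width: 0.66
```

```bash
python3 - <<'E'
from fit import *
s=monitor.sense();print(s["ee_pos"],s["tool_rot"].round(3),s["joint_positions"].round(1),s["force"],s["moment"],s["gripper_width"])
E
```

```text
[0.53049192 0.05110458 0.08395656] [[ 0.996  0.086  0.002]
 [ 0.086 -0.996 -0.001]
 [ 0.002  0.001 -1.   ]] [   2.6   23.   -18.2  116.6   10.6   41.9 -107.2] [ 1.73095815 -2.0798412  -0.87781238] [-0.83529895 -0.2575139  -0.12515583] 0.6604483525306892
```

Call:
step_arm(commands="0 0 0 0 0 0.08;0 0 0 0 0 0.16;0 0 0 0 0 0.16")

```text
time_s: 14.35
ee_pos: [0.5305, 0.051, 0.0839]
tool_rot: [[0.997, -0.071, 0.002], [-0.071, -0.997, -0.001], [0.002, 0.001, -1.0]]
force: [0.7, -1.9, -0.3]
gripper_width: 0.664
```

```bash
python3 - <<'E'
from fit import *
s=monitor.sense();print(s["tool_rot"][:,0].round(3),s["joint_positions"].round(1),s["force"],s["moment"],s["gripper_width"])
E
```

```text
[ 0.997 -0.071  0.002] [   0.9   22.8  -16.2  116.7    9.4   41.7 -115.2] [ 0.71303985 -1.89156503 -0.25501776] [-0.74970654 -0.17662643  0.07792366] 0.6641452665494981
```

Call:
step_arm(commands="0 0 0 0 0 0.08;0 0 0 0 0 0.16;0 0 0 0 0 0.16")

```text
time_s: 14.65
ee_pos: [0.5332, 0.0505, 0.0844]
tool_rot: [[0.974, -0.225, 0.007], [-0.225, -0.974, -0.001], [0.008, -0.001, -1.0]]
force: [18.3, -7.9, -14.3]
gripper_width: 0.662
```

```bash
python3 - <<'E'
from fit import *
s=monitor.sense();print(s["tool_rot"][:,0].round(3),s["joint_positions"].round(1),s["force"],s["moment"],s["gripper_width"])
E
```

```text
[ 0.974 -0.225  0.008] [  -0.7   22.6  -14.1  116.6    8.4   41.3 -123. ] [ 18.3329325   -7.89333474 -14.33109796] [-1.37934274 -4.0238751   1.66107317] 0.6623762555689516
```

Call:
step_arm(commands="0 0 0 0 0 0;0 0 0 0 0 0;0 0 0 0 0 0;0 0 0 0 0 0;0 0 -4 0 0 0;0 0 -8 0 0 0;-2 0 -12 0 0 0;-4 0 -16 0 0 0;-4 0 -16 0 0 0;-4 0 -16 0 0 0", gripper=8.5)

```text
time_s: 15.65
ee_pos: [0.4931, 0.0598, 0.2451]
tool_rot: [[0.975, -0.224, 0.01], [-0.224, -0.975, -0.001], [0.01, -0.001, -1.0]]
force: [0.1, -0.1, -0.5]
gripper_width: 0.998
```

```bash
python3 - <<'E'
from fit import *
s=monitor.sense();print(s["ee_pos"],s["tool_rot"].round(3),s["joint_positions"].round(1),s["time_s"])
p,d,W=cap("wrist","i1")
cap("scene","i1s")
E
```

```text
[0.49308897 0.05979185 0.24507592] [[ 0.975 -0.224  0.01 ]
 [-0.224 -0.975 -0.001]
 [ 0.01  -0.001 -1.   ]] [   0.7    7.5  -16.5  113.     2.7   59.3 -120. ] 15.65
```

View pics/i1.png

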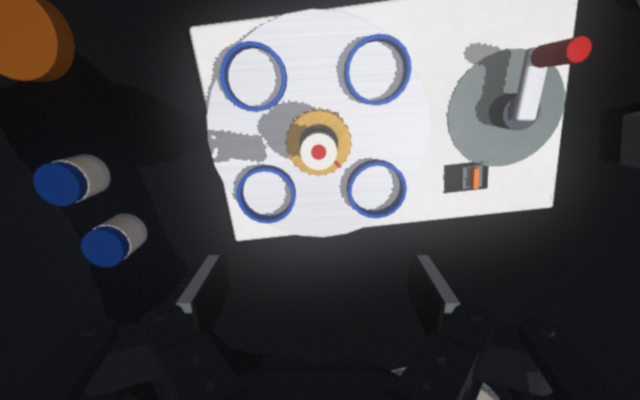

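View pics/i1s.png

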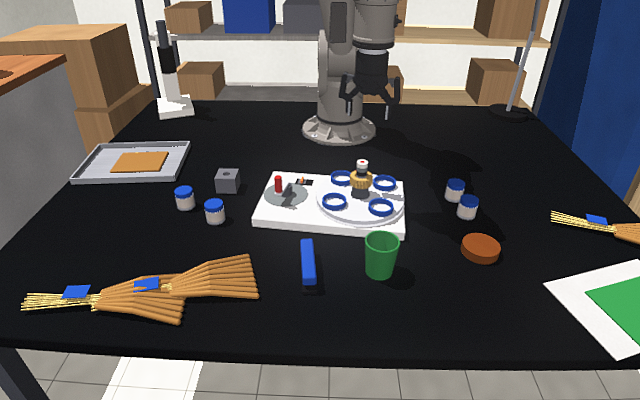

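The post is standing in the nut with its dot at (318,152). The nut's red mark has moved from the top of the image to (337,163).

```bash
python3 - <<'E'
from fit import *
c=np.array([.5295,.0507])
a=plane("wrist",[(306,87)],.11,np.load("pics/d1.npz")["W"])[0][:2]-c
f=np.load("pics/i1.npz");p,d,W=f["p"],f["d"],f["W"];X=cloud("wrist",d,W);z=X[...,2]
b=plane("wrist",[(337.5,163)],.11,W)[0][:2]-c
g=lambda v:np.degrees(np.arctan2(v[1],v[0]))
print(a,g(a),b,g(b),"cw turn",np.radians((g(a)-g(b))%360))
m=(z>.135)&(z<.17);print("top",m.sum(),z[m].mean(),circ(X[m]), plane("wrist",[(318.5,152.2)],.149,W))
h=cv2.cvtColor(p,cv2.COLOR_RGB2HSV)
bl=(h[...,0]>100)&(h[...,0]<130)&(h[...,1]>110);bl[230:]=0;bl[:,:200]=0
for r in ring_px("wrist",bl,W,.066): print("pocket",r[0].round(0),r[1].round(4))
for k,uv in dict(jD=(63,185),jC=(107,245)).items(): print(k,plane("wrist",[uv],.052,W)[0])
E
```

```text
[ 0.02076082 -0.00707855] -18.82716549422292 [-0.02112295 -0.01324009] -147.92008387729828 cw turn 2.2530964667929796
top 1096 0.1490749134355167 [0.52946272 0.05075065 0.01006147] [[0.52838832 0.05056552 0.149     ]]
pocket [266. 195.] [0.4814 0.1196 0.0306]
pocket [377. 189.] [0.4604 0.0021 0.0303]
pocket [252.  76.] [0.5989 0.099  0.0306]
pocket [378.  69.] [ 0.5783 -0.0186  0.0304]
jD [0.5385735  0.33628955 0.052     ]
jC [0.45995396 0.32052714 0.052     ]
```

Call:
step_arm(commands="-1.5 -4 0 0 0 -0.1;-3 -8.5 0 0 0 -0.2;-5 -13 0 0 0 -0.3;-7 -17.5 1 0 0 -0.4;-9 -21.5 3 0 0 -0.49;-10 -24 4.5 0 0 -0.49;-10 -24.2 4.5 0 0 -0.49;-10 -24.2 4.5 0 0 -0.49")

```text
time_s: 16.55
ee_pos: [0.4494, 0.3178, 0.1961]
tool_rot: [[0.965, 0.262, 0.004], [0.262, -0.965, -0.003], [0.003, 0.003, -1.0]]
force: [1.3, -0.5, 1.5]
gripper_width: 0.998
```

```bash
python3 - <<'E'
from fit import *
s=monitor.sense();print(s["ee_pos"],s["tool_rot"].round(3),s["joint_positions"].round(1),s["time_s"])
p,d,W=cap("wrist","j1")
E
```

```text
[0.44939801 0.31781187 0.19606833] [[ 0.965  0.262  0.004]
 [ 0.262 -0.965 -0.003]
 [ 0.003  0.003 -1.   ]] [ -18.1   17.1  -28.6  108.8   10.    56.4 -126. ] 16.55
```

View pics/j1.png

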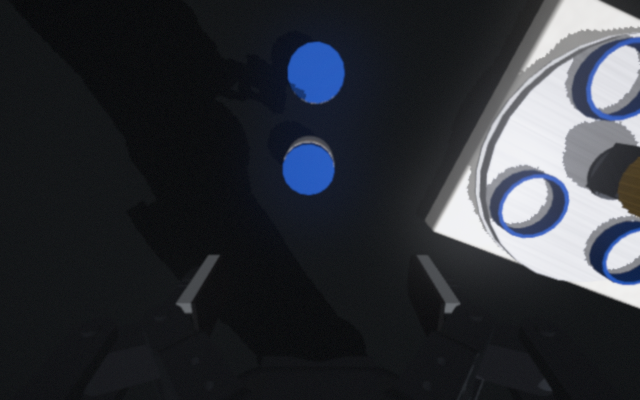

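```bash
cat >> fit.py <<'E'
def caps(name,tag,zz=.052,lim=lambda c:True):
    f=np.load(f"pics/{tag}.npz");p,W=f["p"],f["W"];h=cv2.cvtColor(p,cv2.COLOR_RGB2HSV)
    bl=(h[...,0]>100)&(h[...,0]<125)&(h[...,1]>150)&(h[...,2]>90)
    return [(a.round(0),q.round(4)) for a,q in ring_px(name,bl,W,zz)]
E
python3 - <<'E'
from fit import *
for r in caps("wrist","j1"): print(r)
print(move(.465,.322,.04))
E
```

```text
(array([533., 206.]), array([0.4786, 0.1093, 0.0316]))
(array([308., 169.]), array([0.4572, 0.3286, 0.0242]))
(array([316.,  72.]), array([0.5408, 0.3436, 0.024 ]))
(array([609.,  83.]), array([0.6028, 0.0882, 0.0307]))
(array([ 1.51388743, -0.14895431, 15.67820607]), np.float64(-74.91515469276762))
```

```bash
python3 - <<'E'
from fit import *
print(move(.4572,.3286,.018))
E
```

```text
(array([ 0.92376818, -0.99708716, 17.8728427 ]), np.float64(-74.91515469276762))
```

Call:
step_arm(commands="0.92 -1 4 0.003 -0.003 0;0.92 -1 8 0.003 -0.003 0;0.92 -1 12 0.003 -0.003 0;0.92 -1 15 0.003 -0.003 0;0.92 -1 17 0.003 -0.003 0;0.92 -1 17.9 0.003 -0.003 0;0.92 -1 17.9 0.003 -0.003 0")

```text
time_s: 17.3
ee_pos: [0.4573, 0.3275, 0.0171]
tool_rot: [[0.966, 0.259, 0.0], [0.259, -0.966, -0.001], [-0.0, 0.001, -1.0]]
force: [-0.6, 0.4, 0.4]
gripper_width: 0.996
```

Call:
step_arm(commands="0 0 0 0 0 0;0 0 0 0 0 0;0 0 0 0 0 0;0 0 0 0 0 0;0 0 0 0 0 0;0 0 0 0 0 0;0 0 0 0 0 0", gripper=4)

```text
time_s: 18.0
ee_pos: [0.4581, 0.3277, 0.0186]
tool_rot: [[0.966, 0.259, 0.002], [0.259, -0.966, -0.001], [0.002, 0.001, -1.0]]
force: [-0.9, -2.4, 12.7]
gripper_width: 0.571
```

Call:
step_arm(commands="0 0 -1 0 0 0;0 0 -3 0 0 0;0 0 -7 0 0 0;0 0 -11 0 0 0;0 0 -15 0 0 0;0 0 -15 0 0 0")

```text
time_s: 18.6
ee_pos: [0.4597, 0.3297, 0.1749]
tool_rot: [[0.966, 0.259, 0.009], [0.259, -0.966, 0.004], [0.01, -0.002, -1.0]]
force: [0.2, 0.8, -1.1]
gripper_width: 0.57
```

```bash
python3 - <<'E'
from fit import *
s=monitor.sense();print(s["ee_pos"],s["tool_rot"].round(3),s["joint_positions"].round(1),s["gripper_width"])
p,d,W=cap("wrist","k1")
print(move(.4814,.1196,.17))
E
```

```text
[0.45973051 0.32973987 0.17491377] [[ 0.966  0.259  0.009]
 [ 0.259 -0.966  0.004]
 [ 0.01  -0.002 -1.   ]] [ -18.8   19.7  -28.6  108.4   11.8   54.1 -127.8] 0.5703743074039743
(array([-3.24376622, 20.78323403,  0.18914218]), np.float64(-75.01608816681822))
```

View pics/k1.png

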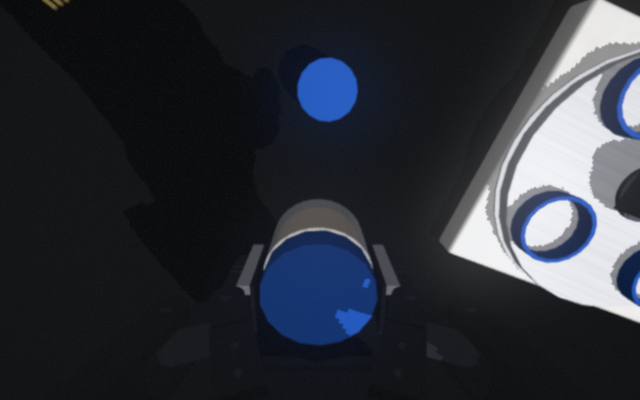

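```bash
cat >> fit.py <<'E'
def held(tag,zz,umin=240,umax=400,vmin=215):
    f=np.load(f"pics/{tag}.npz");p,W=f["p"],f["W"];h=cv2.cvtColor(p,cv2.COLOR_RGB2HSV)
    bl=(h[...,0]>100)&(h[...,0]<125)&(h[...,1]>150)&(h[...,2]>60);bl[:vmin]=0;bl[:,:umin]=0;bl[:,umax:]=0
    return [(a.round(0),q.round(4)) for a,q in ring_px("wrist",bl,W,zz)]
E
python3 - <<'E'
from fit import *
print(held("k1",.1749-.0186+.052))
E
```

```text
[(array([318., 289.]), array([0.4611, 0.3298, 0.0253]))]
```

Call:
step_arm(commands="-0.5 4 0 0 -0.009 0;-1 8.5 0 0 -0.009 0;-1.6 13 0 0 -0.009 0;-2.5 17 0 0 -0.009 0;-3.2 20 0 0.002 -0.009 0;-3.36 20.75 0.2 0.002 -0.009 0;-3.36 20.75 0.2 0.002 -0.009 0;-3.36 20.75 0.2 0.002 -0.009 0")

```text
time_s: 19.45
ee_pos: [0.4799, 0.1206, 0.1697]
tool_rot: [[0.966, 0.259, -0.003], [0.259, -0.966, 0.002], [-0.002, -0.003, -1.0]]
force: [0.2, -0.1, 0.1]
gripper_width: 0.567
```

```bash
python3 - <<'E'
from fit import *
s=monitor.sense();print(s["ee_pos"],s["tool_rot"].round(3),s["joint_positions"].round(1),s["gripper_width"])
p,d,W=cap("wrist","l1")
print(held("l1",s["ee_pos"][2]+.0334))
print(move(.4803,.1196,.080),s["tool_rot"].T@[0,0,-1])
E
```

```text
[0.47994883 0.12064847 0.16970863] [[ 0.966  0.259 -0.003]
 [ 0.259 -0.966  0.002]
 [-0.002 -0.003 -1.   ]] [   0.4   13.4  -24.7  117.     7.    51.1 -103.1] 0.566644873251584
[(array([318., 293.]), array([0.4787, 0.1205, 0.0239]))]
(array([0.01216769, 0.16916656, 8.97789471]), np.float64(-74.9189807200561)) [0.00202009 0.00276098 0.99999415]
```

View pics/l1.png

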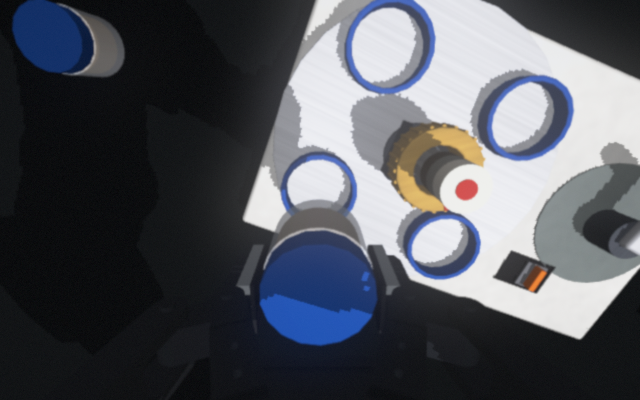

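Call:
step_arm(commands="0.08 0.19 3 -0.003 0.002 0;0.08 0.19 6 -0.003 0.002 0;0.08 0.19 7.8 -0.003 0.002 0;0.08 0.19 8.9 -0.003 0.002 0;0.08 0.19 8.9 -0.003 0.002 0")

```text
time_s: 20.0
ee_pos: [0.4803, 0.1205, 0.0797]
tool_rot: [[0.965, 0.262, -0.002], [0.262, -0.965, -0.0], [-0.002, -0.0, -1.0]]
force: [0.1, 0.6, 0.2]
gripper_width: 0.574
```

Call:
step_arm(commands="0.06 0.08 0.4 0 0.002 0;0.06 0.08 0.8 0 0.002 0;0.06 0.08 1.05 0 0.002 0;0.06 0.08 1.15 0 0.002 0;0.06 0.08 1.15 0 0.002 0")

```text
time_s: 20.5
ee_pos: [0.4813, 0.12, 0.0686]
tool_rot: [[0.965, 0.262, 0.001], [0.262, -0.965, 0.0], [0.001, -0.0, -1.0]]
force: [-1.3, -0.1, 2.5]
gripper_width: 0.569
```

Call:
step_arm(commands="0 0 0 0 0 0;0 0 0 0 0 0;0 0 0 0 0 0;0 0 -2 0 0 0;0 0 -6 0 0 0;0 0 -10 0 0 0;-1 -2 -13 0 0 0;-2 -5 -13 0 0 0;-2 -5 -13 0 0 0", gripper=6.6)

```text
time_s: 21.4
ee_pos: [0.4475, 0.1659, 0.1998]
tool_rot: [[0.964, 0.265, 0.003], [0.265, -0.964, 0.002], [0.003, -0.001, -1.0]]
force: [0.0, -0.8, -0.6]
gripper_width: 0.77
```

```bash
python3 - <<'E'
from fit import *
s=monitor.sense();print(s["ee_pos"],s["tool_rot"].round(3),s["joint_positions"].round(1),s["gripper_width"])
p,d,W=cap("wrist","m1")
print(caps("wrist","m1",.102))
print(caps("wrist","m1",.052))
print(move(.53,.335,.19),s["tool_rot"].T@[0,0,-1])
E
```

```text
[0.44752778 0.16586668 0.19984075] [[ 0.964  0.265  0.003]
 [ 0.265 -0.964  0.002]
 [ 0.003 -0.001 -1.   ]] [  -2.7    9.6  -27.8  117.3    5.5   54.1 -108. ] 0.7699090208834113
[(array([382., 165.]), array([0.482 , 0.1212, 0.0238])), (array([138.,  20.]), array([0.5354, 0.316 , 0.0179]))]
[(array([382., 165.]), array([0.4733, 0.1075, 0.0287])), (array([138.,  20.]), array([0.538 , 0.3428, 0.0217]))]
(array([ 12.39691306, -14.31174138,   0.94654121]), np.float64(-74.68217589313292)) [-3.02504475e-03  7.29670985e-04  9.99995158e-01]
```

View pics/m1.png

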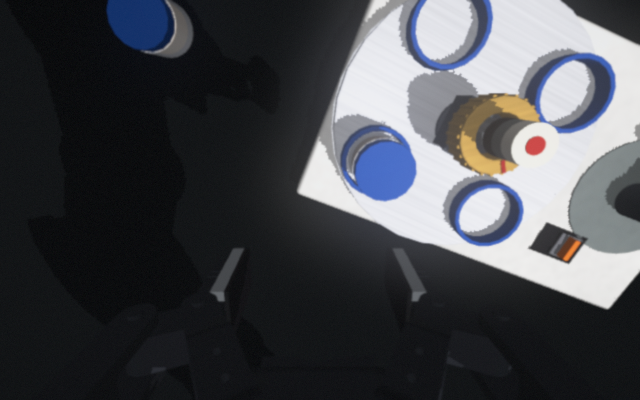

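Jar C stands in the pocket, its cap at (384,168). The mean of the cap contour matches the pocket to about 2 mm. Next is jar D.

Call:
step_arm(commands="3 -4 0 0 0 0;6 -8 0 0 0 0;9 -12 0 0 -0.003 0;12 -14 0.5 0 -0.003 0;12.4 -14.3 0.95 0 -0.003 0;12.4 -14.3 0.95 0 -0.003 0", gripper=8.5)

```text
time_s: 22.05
ee_pos: [0.53, 0.3347, 0.188]
tool_rot: [[0.964, 0.264, -0.004], [0.264, -0.964, -0.001], [-0.004, 0.0, -1.0]]
force: [-0.1, -0.5, -0.3]
gripper_width: 0.995
```

```bash
python3 - <<'E'
from fit import *
s=monitor.sense();print(s["ee_pos"],s["joint_positions"].round(1))
p,d,W=cap("wrist","n1")
r=caps("wrist","n1",.052);print(r)
for a,q in r:
  if 200<a[0]<440: print(move(q[0],q[1],.018),s["tool_rot"].T@[0,0,-1])
E
```

```text
[0.53001437 0.33466215 0.18802001] [ -16.3   24.9  -28.5   99.3   13.4   59.5 -124.1]
[(array([541., 309.]), array([0.4573, 0.0697, 0.0265])), (array([602., 180.]), array([0.599 , 0.0863, 0.0322])), (array([311., 168.]), array([0.5405, 0.3437, 0.0242]))]
(array([ 1.34496463, -0.68046158, 17.06527865]), np.float64(-74.70289401694296)) [ 3.81413773e-03 -2.19987580e-04  9.99992702e-01]
```

Call:
step_arm(commands="1.34 -0.68 4 0 0.004 0;1.34 -0.68 8 0 0.004 0;1.34 -0.68 12 0 0.004 0;1.34 -0.68 15 0 0.004 0;1.34 -0.68 17 0 0.004 0;1.34 -0.68 17.05 0 0.004 0")

```text
time_s: 22.7
ee_pos: [0.5391, 0.341, 0.016]
tool_rot: [[0.965, 0.263, -0.002], [0.263, -0.965, -0.003], [-0.003, 0.003, -1.0]]
force: [-0.3, -0.1, -0.1]
gripper_width: 0.997
```

Call:
step_arm(commands="0 0 0 0 0 0;0 0 0 0 0 0;0 0 0 0 0 0;0 0 0 0 0 0;0 0 0 0 0 0;0 0 0 0 0 0;0 0 0 0 0 0", gripper=4)

```text
time_s: 23.4
ee_pos: [0.5399, 0.341, 0.0179]
tool_rot: [[0.965, 0.262, -0.001], [0.262, -0.965, -0.003], [-0.001, 0.003, -1.0]]
force: [-1.5, -4.6, 10.4]
gripper_width: 0.57
```

Call:
step_arm(commands="0 0 -1 0 0 0;0 0 -3 0 0 0;0 0 -7 0 0 0;0 0 -11 0 0 0;0 0 -15 0 0 0;0 0 -15.5 0 0 0")

```text
time_s: 24.0
ee_pos: [0.5418, 0.3431, 0.1796]
tool_rot: [[0.965, 0.262, 0.007], [0.262, -0.965, 0.002], [0.007, 0.0, -1.0]]
force: [0.1, 0.2, 0.0]
gripper_width: 0.572
```

```bash
python3 - <<'E'
from fit import *
s=monitor.sense();print(s["ee_pos"],s["tool_rot"].round(3),s["joint_positions"].round(1),s["gripper_width"])
p,d,W=cap("wrist","o1")
print(held("o1",s["ee_pos"][2]+.0334))
print(move(.5989,.0990,.175),s["tool_rot"].T@[0,0,-1])
E
```

```text
[0.54175756 0.34314914 0.17960586] [[ 0.965  0.262  0.007]
 [ 0.262 -0.965  0.002]
 [ 0.007  0.    -1.   ]] [ -16.8   26.4  -28.3   98.2   14.5   58.7 -125. ] 0.5718608262635613
[(array([318., 287.]), array([0.5444, 0.3437, 0.0255]))]
(array([-0.83666522, 25.00970665,  0.30179662]), np.float64(-74.79792770270707)) [-6.79451195e-03 -2.01641889e-04  9.99976897e-01]
```

Call:
step_arm(commands="0 4.5 0 0 -0.007 0;-0.2 9.5 0 0 -0.007 0;-0.4 14.5 0 0 -0.007 0;-0.6 19.5 0 0 -0.007 0;-0.8 23 0 0 -0.007 0;-0.95 25 0.3 0 -0.007 0;-0.95 25 0.3 0 -0.007 0;-0.95 25 0.3 0 -0.007 0")

```text
time_s: 24.85
ee_pos: [0.5974, 0.0987, 0.1747]
tool_rot: [[0.965, 0.262, -0.002], [0.262, -0.965, -0.001], [-0.002, 0.001, -1.0]]
force: [0.5, 1.1, -0.4]
gripper_width: 0.572
```

```bash
python3 - <<'E'
from fit import *
s=monitor.sense();print(s["ee_pos"],s["tool_rot"].round(3),s["joint_positions"].round(1),s["gripper_width"])
p,d,W=cap("wrist","p1")
print(held("p1",s["ee_pos"][2]+.0334))
print(move(.598,.0990,.080),s["tool_rot"].T@[0,0,-1])
E
```

```text
[0.59739154 0.09866841 0.17472025] [[ 0.965  0.262 -0.002]
 [ 0.262 -0.965 -0.001]
 [-0.002  0.001 -1.   ]] [   4.4   23.2  -25.3  103.    11.7   56.5 -100.4] 0.5721302533038924
[(array([311., 294.]), array([0.5957, 0.0991, 0.0233]))]
(array([0.06686706, 0.06476781, 9.48484213]), np.float64(-74.76098891160207)) [ 2.45096177e-03 -6.84088093e-04  9.99996762e-01]
```

View pics/p1.png

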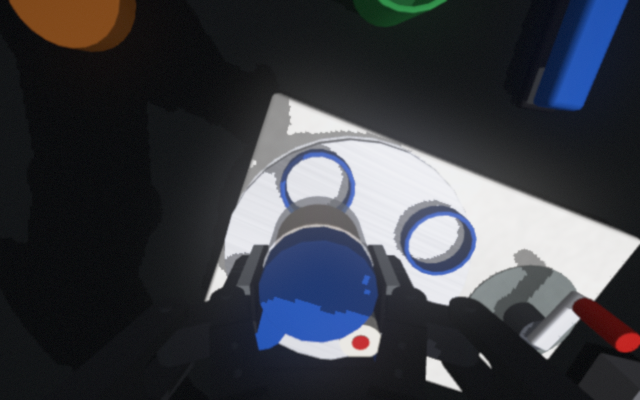

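Call:
step_arm(commands="0.07 0.07 3 0 0.003 0;0.07 0.07 6 0 0.003 0;0.07 0.07 8.3 0 0.003 0;0.07 0.07 9.45 0 0.003 0;0.07 0.07 9.45 0 0.003 0")

```text
time_s: 25.4
ee_pos: [0.597, 0.0999, 0.0791]
tool_rot: [[0.964, 0.264, -0.001], [0.264, -0.964, -0.0], [-0.002, -0.0, -1.0]]
force: [-0.6, -0.9, -0.9]
gripper_width: 0.57
```

Call:
step_arm(commands="0.06 0.08 0.4 0 0.002 0;0.06 0.08 0.8 0 0.002 0;0.06 0.08 1.05 0 0.002 0;0.06 0.08 1.15 0 0.002 0;0.06 0.08 1.15 0 0.002 0")

```text
time_s: 25.9
ee_pos: [0.598, 0.0993, 0.068]
tool_rot: [[0.964, 0.264, 0.001], [0.264, -0.964, 0.0], [0.001, -0.0, -1.0]]
force: [0.5, 0.2, -0.5]
gripper_width: 0.571
```

Call:
step_arm(commands="0 0 0 0 0 0;0 0 0 0 0 0;0 0 0 0 0 0;0 0 -2 0 0 0;0 0 -6 0 0 0;0 0 -10 0 0 0;-3 4 -13 0 0 0;-5 8 -13 0 0 0;-5 8 -13 0 0 0", gripper=6.6)

```text
time_s: 26.8
ee_pos: [0.5702, 0.0021, 0.1991]
tool_rot: [[0.966, 0.257, 0.002], [0.257, -0.966, -0.003], [0.001, 0.003, -1.0]]
force: [-0.7, 0.2, -0.5]
gripper_width: 0.774
```

```bash
python3 - <<'E'
from fit import *
s=monitor.sense();print(s["ee_pos"],s["tool_rot"].round(3),s["joint_positions"].round(1),s["gripper_width"])
p,d,W=cap("wrist","q1")
print(caps("wrist","q1",.102))
print(move(.52,-.425,.19),s["tool_rot"].T@[0,0,-1])
E
```

```text
[0.57017464 0.00213684 0.199128  ] [[ 0.966  0.257  0.002]
 [ 0.257 -0.966 -0.003]
 [ 0.001  0.003 -1.   ]] [ 13.5  18.2 -24.5 106.4   9.1  57.1 -90. ] 0.773932371882208
[(array([158., 258.]), array([0.4806, 0.1192, 0.024 ])), (array([631., 243.]), array([ 0.5971, -0.2636,  0.0136])), (array([199., 105.]), array([0.6168, 0.1062, 0.0124])), (array([462.,  21.]), array([ 0.7143, -0.0604,  0.0142]))]
(array([-16.01966135,  40.20836396,   0.91185582]), np.float64(-74.9769985134765)) [-0.00149992 -0.00324758  0.9999936 ]
```

View pics/q1.png

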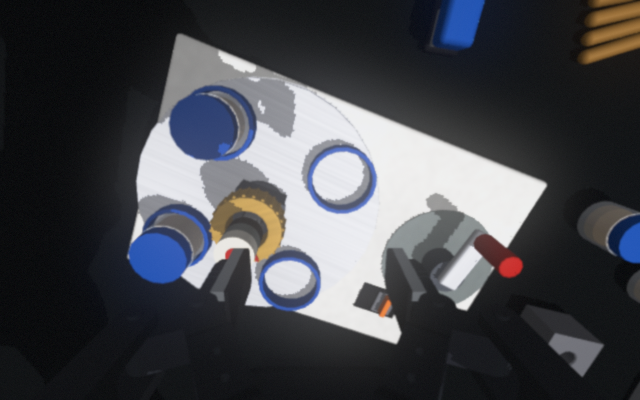

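Both jars are in their pockets, with caps at (161,254) and (204,125). Now the left pair.

Call:
step_arm(commands="-1.5 4.5 0 0 0 0;-3 9 0 0 0 0;-5 13.5 0 0 0 0;-7 18 0 0 0 0;-8.5 22.5 0 0 0 0;-10 27 0 0 0 0;-12 31.5 0 0 0 0;-14 36 0.4 0.003 -0.0015 0;-15.5 39 0.9 0.003 -0.0015 0;-16 40.2 0.9 0.003 -0.0015 0;-16 40.2 0.9 0.003 -0.0015 0;-16 40.2 0.9 0.003 -0.0015 0", gripper=8.5)

```text
time_s: 28.05
ee_pos: [0.5211, -0.4232, 0.1899]
tool_rot: [[0.965, 0.261, -0.0], [0.261, -0.965, 0.002], [0.001, -0.002, -1.0]]
force: [-0.3, 1.2, -1.1]
gripper_width: 0.995
```

```bash
python3 - <<'E'
from fit import *
s=monitor.sense();print(s["ee_pos"],s["tool_rot"].round(3),s["joint_positions"].round(1),s["gripper_width"])
p,d,W=cap("wrist","r1")
r=caps("wrist","r1",.052);print(r)
for a,q in r: print(move(q[0],q[1],.018),s["tool_rot"].T@[0,0,-1])
E
```

```text
[ 0.5211215 -0.4231781  0.1899282] [[ 0.965  0.261 -0.   ]
 [ 0.261 -0.965  0.002]
 [ 0.001 -0.002 -1.   ]] [ 44.2  26.9 -14.5  93.8   7.3  60.3 -47.3] 0.9952232341347016
[(array([330., 172.]), array([ 0.5323, -0.4319,  0.0245])), (array([234.,  74.]), array([ 0.5921, -0.332 ,  0.0242]))]
(array([ 0.81249216,  1.19638422, 17.21401275]), np.float64(-74.85067329311718)) [-5.34164973e-04  2.14010396e-03  9.99997567e-01]
(array([ 9.19540498, -6.88364154, 17.23537868]), np.float64(-74.85067329311718)) [-5.34164973e-04  2.14010396e-03  9.99997567e-01]
```

View pics/r1.png

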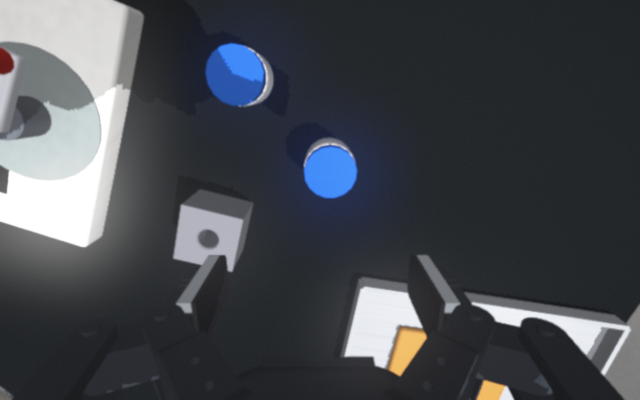

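Call:
step_arm(commands="0.81 1.2 4 0 0 0;0.81 1.2 8 0 0 0;0.81 1.2 12 0 0 0;0.81 1.2 15 -0.002 0 0;0.81 1.2 17 -0.002 0 0;0.81 1.2 17.2 -0.002 0 0;0.81 1.2 17.2 -0.002 0 0")

```text
time_s: 28.8
ee_pos: [0.5331, -0.4307, 0.0186]
tool_rot: [[0.965, 0.263, 0.001], [0.263, -0.965, 0.001], [0.001, -0.0, -1.0]]
force: [0.9, -0.2, 0.9]
gripper_width: 0.997
```

Call:
step_arm(commands="0 0 0 0 0 0;0 0 0 0 0 0;0 0 0 0 0 0;0 0 0 0 0 0;0 0 0 0 0 0;0 0 0 0 0 0;0 0 0 0 0 0", gripper=4)

```text
time_s: 29.5
ee_pos: [0.534, -0.4309, 0.0203]
tool_rot: [[0.965, 0.263, 0.003], [0.263, -0.965, -0.0], [0.002, 0.001, -1.0]]
force: [-1.5, 2.5, 11.7]
gripper_width: 0.571
```

Call:
step_arm(commands="0 0 -1 0 0 0;0 0 -3 0 0 0;0 0 -7 0 0 0;0 0 -11 0 0 0;0 0 -15 0 0 0;0 0 -18 0 0 0;0 0 -18 0 0 0")

```text
time_s: 30.2
ee_pos: [0.5352, -0.4321, 0.2066]
tool_rot: [[0.965, 0.263, 0.009], [0.263, -0.965, -0.005], [0.007, 0.007, -1.0]]
force: [-0.1, -0.6, -0.4]
gripper_width: 0.569
```

```bash
python3 - <<'E'
from fit import *
s=monitor.sense();print(s["ee_pos"],s["tool_rot"].round(3),s["joint_positions"].round(1),s["gripper_width"])
p,d,W=cap("wrist","s1")
print(held("s1",s["ee_pos"][2]+.0334))
print(move(.4600,.0021,.185),s["tool_rot"].T@[0,0,-1])
E
```

```text
[ 0.53523551 -0.43210887  0.20657975] [[ 0.965  0.263  0.009]
 [ 0.263 -0.965 -0.005]
 [ 0.007  0.007 -1.   ]] [ 44.   27.2 -14.5  91.2   7.4  62.  -47.1] 0.5686827576819226
[(array([317., 289.]), array([ 0.5369, -0.4311,  0.0248]))]
(array([  4.21255536, -43.80164041,   1.68311944]), np.float64(-74.76894437669334)) [-0.00731666 -0.0073728   0.99994605]
```

Call:
step_arm(commands="0.4 -4.5 0 0 0 0;0.8 -9 0 0 0 0;1.2 -13.5 0 0 0 0;1.7 -18 0 0 0 0;2.2 -22.5 0 0 0 0;2.7 -27 0 0 0 0;3.2 -31.5 0.5 0 0 0;3.7 -36 1 0.007 -0.007 0;4 -40.5 1.5 0.007 -0.007 0;4.2 -43 1.7 0.007 -0.007 0;4.2 -43.8 1.7 0.007 -0.007 0;4.2 -43.8 1.7 0.007 -0.007 0;4.2 -43.8 1.7 0.007 -0.007 0")

```text
time_s: 31.55
ee_pos: [0.4599, 0.001, 0.1847]
tool_rot: [[0.965, 0.262, -0.003], [0.262, -0.965, 0.001], [-0.002, -0.002, -1.0]]
force: [-0.3, -0.6, -0.2]
gripper_width: 0.569
```

```bash
python3 - <<'E'
from fit import *
s=monitor.sense();print(s["ee_pos"],s["tool_rot"].round(3),s["joint_positions"].round(1),s["gripper_width"])
p,d,W=cap("wrist","t1")
print(held("t1",s["ee_pos"][2]+.0317))
print(move(.4604,.0018,.081),s["tool_rot"].T@[0,0,-1])
E
```

```text
[0.45992222 0.00100513 0.18469565] [[ 0.965  0.262 -0.003]
 [ 0.262 -0.965  0.001]
 [-0.002 -0.002 -1.   ]] [ 18.1   9.3 -28.4 120.    5.5  52.1 -88.2] 0.568873221932788
[(array([318., 292.]), array([0.4576, 0.0007, 0.0238]))]
(array([ 0.08733553, -0.06882147, 10.36916327]), np.float64(-74.85980574430569)) [0.00209655 0.00184121 0.99999611]
```

View pics/t1.png

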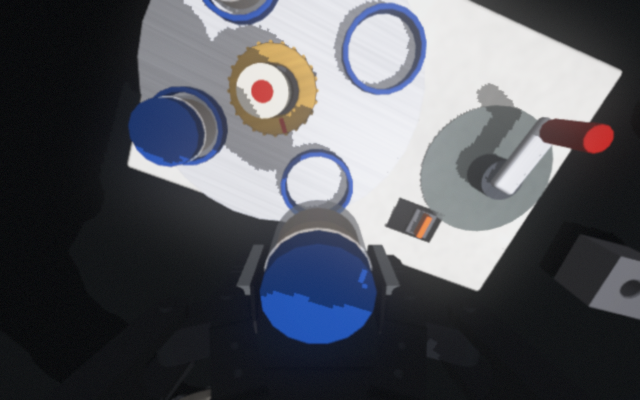

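Call:
step_arm(commands="0.09 -0.07 3 -0.002 0.002 0;0.09 -0.07 6 -0.002 0.002 0;0.09 -0.07 9 -0.002 0.002 0;0.09 -0.07 10.3 -0.002 0.002 0;0.09 -0.07 10.3 -0.002 0.002 0")

```text
time_s: 32.1
ee_pos: [0.4596, 0.0011, 0.0804]
tool_rot: [[0.966, 0.26, -0.003], [0.26, -0.966, -0.0], [-0.003, -0.001, -1.0]]
force: [-0.4, -0.2, 0.4]
gripper_width: 0.569
```

Call:
step_arm(commands="0.07 -0.05 0.4 0 0.002 0;0.07 -0.05 0.7 0 0.002 0;0.07 -0.05 0.95 0 0.002 0;0.07 -0.05 1.05 0 0.002 0;0.07 -0.05 1.05 0 0.002 0")

```text
time_s: 32.6
ee_pos: [0.4604, 0.0017, 0.0704]
tool_rot: [[0.966, 0.26, -0.0], [0.26, -0.966, 0.0], [-0.0, -0.0, -1.0]]
force: [-0.6, -0.7, 1.5]
gripper_width: 0.571
```

Release, lift, and go back to jar B.

Call:
step_arm(commands="0 0 0 0 0 0;0 0 0 0 0 0;0 0 0 0 0 0;0 0 -2 0 0 0;0 0 -6 0 0 0;0 0 -10 0 0 0;0 4 -12 0 0 0;0 8 -12 0 0 0;0 8 -12 0 0 0", gripper=6.6)

```text
time_s: 33.5
ee_pos: [0.4822, -0.0804, 0.191]
tool_rot: [[0.967, 0.255, 0.001], [0.255, -0.967, -0.001], [0.001, 0.002, -1.0]]
force: [0.2, 1.2, -0.3]
gripper_width: 0.771
```

```bash
python3 - <<'E'
from fit import *
s=monitor.sense();print(s["ee_pos"],s["tool_rot"].round(3),s["joint_positions"].round(1),s["gripper_width"])
p,d,W=cap("wrist","u1")
print(caps("wrist","u1",.102))
print(move(.581,-.332,.19),s["tool_rot"].T@[0,0,-1])
E
```

```text
[ 0.48218345 -0.08043445  0.1910179 ] [[ 0.967  0.255  0.001]
 [ 0.255 -0.967 -0.001]
 [ 0.001  0.002 -1.   ]] [ 24.6  11.2 -25.3 116.6   6.   53.3 -79.1] 0.7709569624205537
[(array([208., 200.]), array([0.4588, 0.0007, 0.0232])), (array([622., 135.]), array([ 0.5848, -0.2813,  0.018 ])), (array([ 55., 134.]), array([0.4808, 0.1185, 0.0238]))]
(array([ 3.10163539, 27.11056422,  0.05912322]), np.float64(-75.14549821598287)) [-8.42519801e-04 -1.56643338e-03  9.99998418e-01]
```

View pics/u1.png

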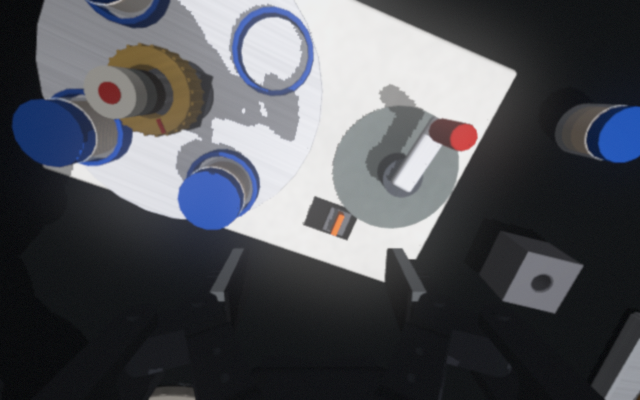

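Call:
step_arm(commands="0.5 4.5 0 0 0 0;1 9 0 0 0 0;1.6 13.5 0 0 0 0;2.2 18 0 0 0 0;2.7 22.5 0 0 0 0;3.1 26 0 0 0 0;3.1 27.1 0 0.0015 0 0;3.1 27.1 0 0.0015 0 0", gripper=8.5)

```text
time_s: 34.35
ee_pos: [0.5809, -0.3325, 0.1896]
tool_rot: [[0.967, 0.255, -0.001], [0.255, -0.967, 0.002], [-0.001, -0.002, -1.0]]
force: [-1.1, 1.0, -0.6]
gripper_width: 0.996
```

```bash
python3 - <<'E'
from fit import *
s=monitor.sense();print(s["ee_pos"],s["tool_rot"].round(3),s["joint_positions"].round(1),s["gripper_width"])
p,d,W=cap("wrist","v1")
r=caps("wrist","v1",.052);print(r)
for a,q in r: print(move(q[0],q[1],.018),s["tool_rot"].T@[0,0,-1])
E
```

```text
[ 0.58091738 -0.33247926  0.18962981] [[ 0.967  0.255 -0.001]
 [ 0.255 -0.967  0.002]
 [-0.001 -0.002 -1.   ]] [ 37.1  27.  -17.4  94.    8.9  60.5 -58.2] 0.9960737341564382
[(array([320., 170.]), array([ 0.5921, -0.3322,  0.0242]))]
(array([ 1.05534191,  0.46382607, 17.18411244]), np.float64(-75.12606926480441)) [6.43598396e-04 2.32896059e-03 9.99997081e-01]
```

View pics/v1.png

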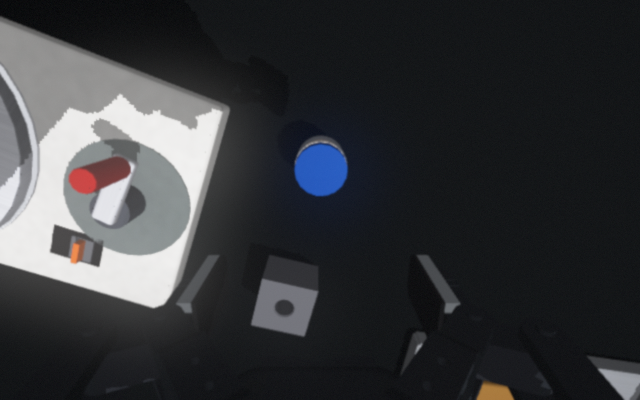

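Call:
step_arm(commands="1.05 0.46 4 0 0 0;1.05 0.46 8 0 0 0;1.05 0.46 12 0 0 0;1.05 0.46 15 -0.002 0 0;1.05 0.46 17 -0.002 0 0;1.05 0.46 17.2 -0.002 0 0;1.05 0.46 17.2 -0.002 0 0")

```text
time_s: 35.1
ee_pos: [0.5923, -0.3306, 0.0184]
tool_rot: [[0.966, 0.258, -0.001], [0.258, -0.966, 0.001], [-0.0, -0.001, -1.0]]
force: [0.4, -0.3, -0.6]
gripper_width: 0.996
```

Call:
step_arm(commands="0 0 0 0 0 0;0 0 0 0 0 0;0 0 0 0 0 0;0 0 0 0 0 0;0 0 0 0 0 0;0 0 0 0 0 0;0 0 0 0 0 0", gripper=4)

```text
time_s: 35.8
ee_pos: [0.593, -0.3307, 0.0201]
tool_rot: [[0.966, 0.258, 0.001], [0.258, -0.966, 0.001], [0.001, -0.0, -1.0]]
force: [-2.8, 2.3, 12.2]
gripper_width: 0.568
```

Call:
step_arm(commands="0 0 -1 0 0 0;0 0 -3 0 0 0;0 0 -7 0 0 0;0 0 -11 0 0 0;0 0 -15 0 0 0;0 0 -17 0 0 0;0 0 -17 0 0 0")

```text
time_s: 36.5
ee_pos: [0.5944, -0.3315, 0.195]
tool_rot: [[0.966, 0.258, 0.007], [0.258, -0.966, -0.002], [0.006, 0.004, -1.0]]
force: [0.3, 0.4, -0.8]
gripper_width: 0.57
```

```bash
python3 - <<'E'
from fit import *
s=monitor.sense();print(s["ee_pos"],s["tool_rot"].round(3),s["joint_positions"].round(1),s["gripper_width"])
print(move(.5783,-.0186,.185),s["tool_rot"].T@[0,0,-1])
E
```

```text
[ 0.59440251 -0.33152605  0.19497694] [[ 0.966  0.258  0.007]
 [ 0.258 -0.966 -0.002]
 [ 0.006  0.004 -1.   ]] [ 36.5  27.5 -17.5  92.5   9.2  61.  -58.7] 0.5701818109511024
(array([  6.50746065, -30.65356323,   0.90965689]), np.float64(-75.05824878310969)) [-0.00574939 -0.00409329  0.99997509]
```

Call:
step_arm(commands="0.7 -4.5 0 0 0 0;1.5 -9 0 0 0 0;2.4 -13.5 0 0 0 0;3.4 -18 0 0 0 0;4.5 -22.5 0 0 0 0;5.5 -27 0.5 0.004 -0.006 0;6.3 -30 0.9 0.004 -0.006 0;6.5 -30.65 0.9 0.004 -0.006 0;6.5 -30.65 0.9 0.004 -0.006 0;6.5 -30.65 0.9 0.004 -0.006 0")

```text
time_s: 37.5
ee_pos: [0.5781, -0.0199, 0.185]
tool_rot: [[0.966, 0.257, -0.001], [0.257, -0.966, -0.001], [-0.001, 0.001, -1.0]]
force: [0.1, -0.5, -0.5]
gripper_width: 0.568
```

```bash
python3 - <<'E'
from fit import *
s=monitor.sense();print(s["ee_pos"],s["tool_rot"].round(3),s["joint_positions"].round(1),s["gripper_width"])
p,d,W=cap("wrist","w1")
print(held("w1",s["ee_pos"][2]+.0317))
print(move(.5783,-.0186,.081),s["tool_rot"].T@[0,0,-1])
E
```

```text
[ 0.57812595 -0.01992228  0.18497686] [[ 0.966  0.257 -0.001]
 [ 0.257 -0.966 -0.001]
 [-0.001  0.001 -1.   ]] [ 15.2  19.9 -24.2 106.1   9.7  56.1 -88.2] 0.5680285294768852
[(array([311., 295.]), array([ 0.575 , -0.02  ,  0.0236]))]
(array([ 0.06099545, -0.16622214, 10.40242383]), np.float64(-75.16380570978336)) [ 6.98596216e-04 -5.01434509e-04  9.99999630e-01]
```

View pics/w1.png

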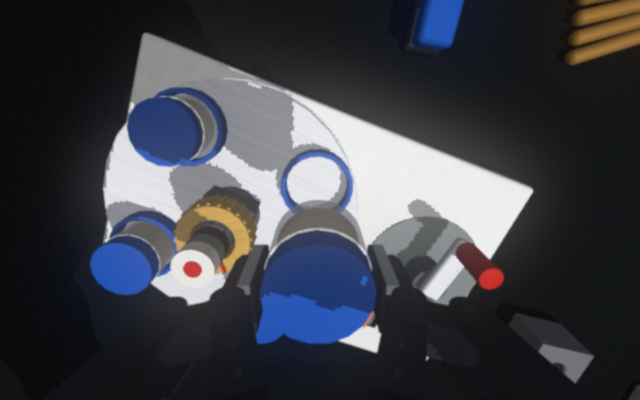

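Call:
step_arm(commands="0.06 -0.17 3 0 0 0;0.06 -0.17 6 0 0 0;0.06 -0.17 9 0 0 0;0.06 -0.17 10.4 0 0 0;0.06 -0.17 10.4 0 0 0")

```text
time_s: 38.05
ee_pos: [0.5774, -0.0195, 0.0795]
tool_rot: [[0.967, 0.255, -0.003], [0.255, -0.967, -0.001], [-0.003, -0.0, -1.0]]
force: [0.2, 0.8, -0.9]
gripper_width: 0.571
```

Call:
step_arm(commands="0.1 -0.06 0.3 0 0.003 0;0.1 -0.06 0.6 0 0.003 0;0.1 -0.06 0.9 0 0.003 0;0.1 -0.06 1 0 0.003 0;0.1 -0.06 1 0 0.003 0")

```text
time_s: 38.55
ee_pos: [0.5785, -0.0187, 0.0701]
tool_rot: [[0.967, 0.255, 0.0], [0.255, -0.967, -0.0], [0.0, 0.0, -1.0]]
force: [-0.6, 0.5, 2.5]
gripper_width: 0.57
```

Call:
step_arm(commands="0 0 0 0 0 0;0 0 0 0 0 0;0 0 0 0 0 0;0 0 -2 0 0 0;0 0 -6 0 0 0;0 0 -10 0 0 0;-4 2 -14 0 0 0;-8 4 -18 0 0 0;-12 5 -20 0 0 0;-12 5 -20 0 0 0", gripper=6.6)

```text
time_s: 39.55
ee_pos: [0.4731, -0.1001, 0.2727]
tool_rot: [[0.968, 0.252, 0.003], [0.252, -0.968, -0.002], [0.002, 0.003, -1.0]]
force: [-0.2, 0.9, -0.4]
gripper_width: 0.77
```

```bash
python3 - <<'E'
from fit import *
s=monitor.sense();print(s["ee_pos"],s["tool_rot"].round(3),s["joint_positions"].round(1),s["gripper_width"])
p,d,W=cap("wrist","x1");X=cloud("wrist",d,W)
f=np.load("pics/x1.npz")
for a,q in caps("wrist","x1",.102): 
    u,v=a.astype(int);P=X[v-3:v+4,u-3:u+4].reshape(-1,3);print(a,q,P.mean(0).round(4),P[:,2].std())
cap("scene","x1s")
cap("side","x1t")
E
```

```text
[ 0.47313995 -0.10005966  0.27270127] [[ 0.968  0.252  0.003]
 [ 0.252 -0.968 -0.002]
 [ 0.002  0.003 -1.   ]] [ 26.4   5.3 -23.4 111.9   2.5  63.  -73.5] 0.7697146544152733
[217. 162.] [0.4594 0.0007 0.0225] [0.4593 0.0007 0.1024] 0.0005065102888083467
[ 98. 109.] [0.4808 0.1186 0.0235] [0.4815 0.1177 0.1019] 0.0007291447284379918
[259.  43.] [ 0.5774 -0.019   0.0225] [ 0.5771 -0.019   0.1023] 0.0007865889211631283
```

View pics/x1.png

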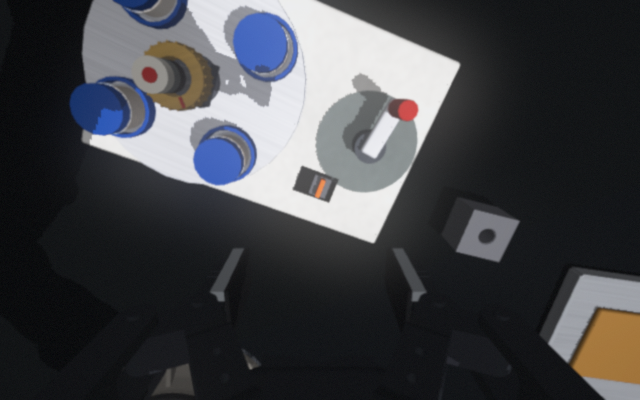

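View pics/x1t.png

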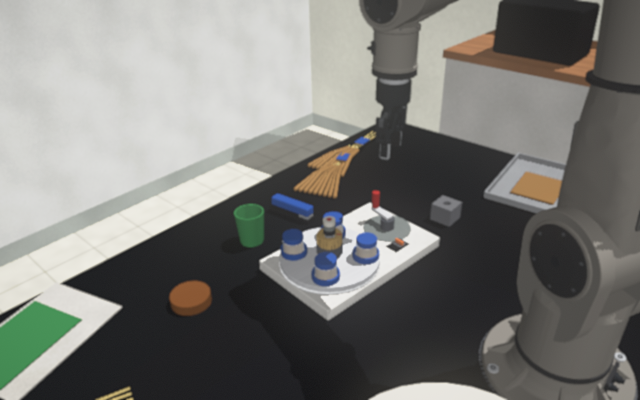

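View pics/x1s.png

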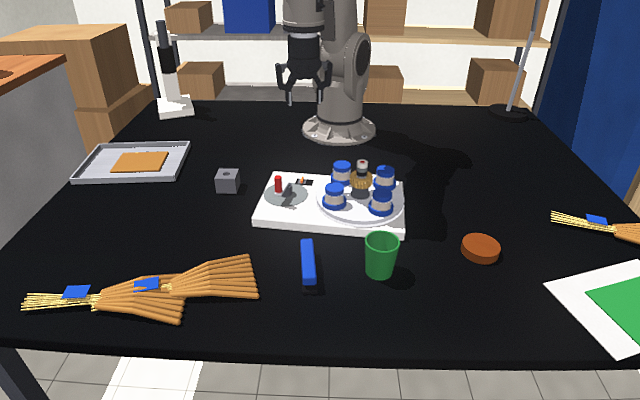

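```bash
python3 - <<'E'
from fit import *
s=monitor.sense();W=np.load("pics/x1.npz")["W"]
print(plane("wrist",[(320,187)],.043,W),plane("wrist",[(408,110)],.115,W))
print(move(.4415,-.1125,.16),s["tool_rot"].T@[0,0,-1])
E
```

```text
[[ 0.4430661  -0.11191079  0.043     ]] [[ 0.55584899 -0.16539459  0.115     ]]
(array([-3.64109938,  0.52967254, 11.05492892]), np.float64(-75.29996993760203)) [-0.00162898 -0.00141503  0.99999767]
```

Call:
step_arm(commands="-1 0.1 3 0 0 0.12;-2 0.3 6 0 0 0.24;-3 0.5 9 0 0 0.36;-3.64 0.53 11 0 0 0.363;-3.64 0.53 11 0 0 0.363", gripper=3)

```text
time_s: 40.2
ee_pos: [0.4399, -0.1113, 0.1574]
tool_rot: [[0.994, -0.105, -0.004], [-0.105, -0.994, 0.001], [-0.004, -0.001, -1.0]]
force: [-0.0, 0.2, 0.3]
gripper_width: 0.354
```

```bash
python3 - <<'E'
from fit import *
s=monitor.sense();print(s["ee_pos"],s["tool_rot"].round(3),s["joint_positions"].round(1),s["gripper_width"])
p,d,W=cap("wrist","y1")
cv2.imwrite("pics/y1z.png",cv2.resize(p[120:320,220:420][:,:,::-1],None,fx=2.9,fy=2.9,interpolation=cv2.INTER_CUBIC))
print(proj("wrist",[[.4415,-.1125,.043]],W))
E
```

```text
[ 0.43985672 -0.11133155  0.15738544] [[ 0.994 -0.105 -0.004]
 [-0.105 -0.994  0.001]
 [-0.004 -0.001 -1.   ]] [ 25.4  10.3 -21.2 122.5   4.9  48.2 -94.8] 0.354468287630603
[[318.30864787 187.01468278]]
```

View pics/y1z.png

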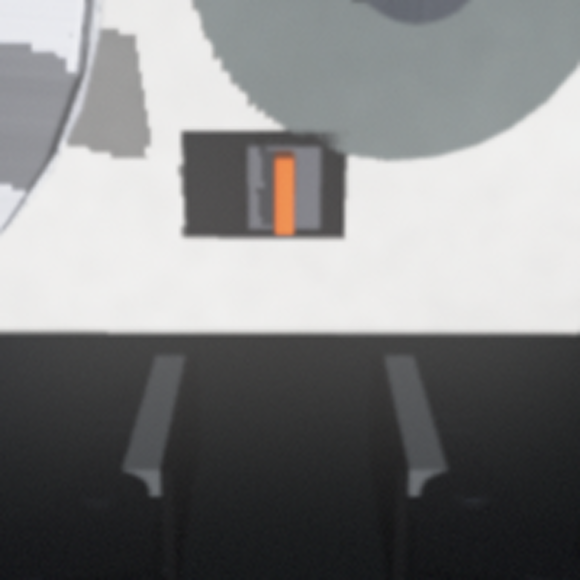

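```bash
python3 - <<'E'
from fit import *
print(move(.4415,-.1125,.037))
E
```

```text
(array([ 0.04578022,  0.11154241, 12.21811415]), np.float64(-95.98205627490692))
```

Call:
step_arm(commands="0.05 0.11 4 0 0 0;0.05 0.11 8 0 0 0;0.05 0.11 10.5 0 0 0;0.05 0.11 11.8 0 0 0;0.05 0.11 12.1 0 0 0;0.05 0.11 12.1 0 0 0")

```text
time_s: 40.85
ee_pos: [0.4425, -0.1123, 0.0388]
tool_rot: [[0.995, -0.104, -0.0], [-0.104, -0.995, 0.0], [-0.001, -0.0, -1.0]]
force: [0.1, -0.0, 0.4]
gripper_width: 0.354
```

Call:
step_arm(commands="-0.05 0 0.12 0 0 0;-0.05 0 0.12 0 0 0;-0.05 0 0.12 0 0 0;-0.05 0 0.12 0 0 0;-0.05 0 0.12 0 0 0", gripper=0.3)

```text
time_s: 41.35
ee_pos: [0.4431, -0.1116, 0.0389]
tool_rot: [[0.995, -0.103, 0.002], [-0.103, -0.995, 0.001], [0.002, -0.001, -1.0]]
force: [0.2, 6.2, 5.6]
gripper_width: 0.044
```

Call:
step_arm(commands="0 -0.3 0 0 0 0;0 -0.6 0 0 0 0;0 -0.9 0 0 0 0;0 -1.2 0 0 0 0;0 -1.3 0 0 0 0;0 -1.3 0 0 0 0")

```text
time_s: 41.95
ee_pos: [0.4444, -0.0994, 0.039]
tool_rot: [[0.995, -0.104, 0.002], [-0.104, -0.995, -0.0], [0.002, 0.0, -1.0]]
force: [0.1, -7.3, -5.6]
gripper_width: 0.048
```

Call:
step_arm(commands="0 0 0 0 0 0;0 0 0 0 0 0;0 0 0 0 0 0;0 0 -3 0 0 0;0 0 -7 0 0 0;0 0 -12 0 0 0;0 0 -12 0 0 0;0 0 -12 0 0 0", gripper=3)

```text
time_s: 42.75
ee_pos: [0.4449, -0.0995, 0.1603]
tool_rot: [[0.995, -0.104, 0.005], [-0.104, -0.995, -0.001], [0.005, 0.001, -1.0]]
force: [-0.9, -0.3, -0.5]
gripper_width: 0.35
```

```bash
python3 - <<'E'
from fit import *
s=monitor.sense();print(s["ee_pos"],s["tool_rot"].round(3),s["joint_positions"].round(1),s["gripper_width"])
p,d,W=cap("wrist","z1")
cv2.imwrite("pics/z1z.png",cv2.resize(p[0:320,220:640][:,:,::-1],None,fx=1.8,fy=1.8,interpolation=cv2.INTER_CUBIC))
E
```

```text
[ 0.44489625 -0.0994876   0.16031477] [[ 0.995 -0.104  0.005]
 [-0.104 -0.995 -0.001]
 [ 0.005  0.001 -1.   ]] [ 24.7  10.  -22.1 122.4   5.1  48.1 -96.5] 0.3497739401019002
```

View pics/z1z.png

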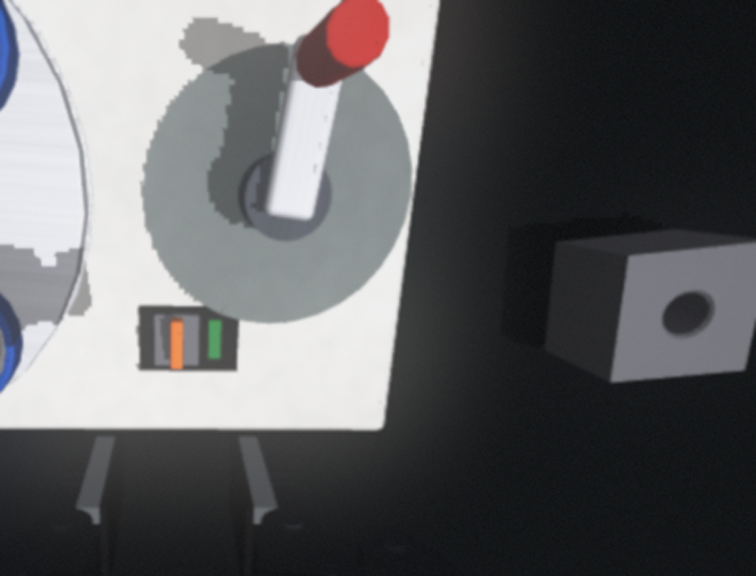

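The green mark at about (215,340) in the crop is uncovered, so the switch is on. Next, the crank.

Call:
step_arm(commands="2 1 -3 0 0 -0.14;4 2 -4 0 0 -0.28;6 3 -4 0 0 -0.42;8 4 -4 0 0 -0.56;10 5 -4 0 0 -0.7;11.7 5.5 -4 0 0 -0.84;11.7 5.5 -4 0 0 -0.98;11.7 5.5 -4 0 0 -1.12;11.7 5.5 -4 0 0 -1.26;11.7 5.5 -4 0 0 -1.4;11.7 5.5 -4 0 0 -1.54;11.7 5.5 -4 0 0 -1.57;11.7 5.5 -4 0 0 -1.57;11.7 5.5 -4 0 0 -1.57", gripper=5)

```text
time_s: 44.2
ee_pos: [0.5545, -0.1661, 0.1989]
tool_rot: [[0.108, 0.994, 0.002], [0.994, -0.108, -0.0], [-0.0, 0.002, -1.0]]
force: [-0.7, 1.0, 0.7]
gripper_width: 0.582
```

```bash
python3 - <<'E'
from fit import *
s=monitor.sense();print(s["ee_pos"],s["tool_rot"].round(3),s["joint_positions"].round(1),s["gripper_width"])
p,d,W=cap("wrist","aa1");X=cloud("wrist",d,W);z=X[...,2]
h=cv2.cvtColor(p,cv2.COLOR_RGB2HSV);r=((h[...,0]<8)|(h[...,0]>172))&(h[...,1]>120)&(abs(z-.115)<.003)
print(r.sum(),circ(X[r]),[q for q in ring_px("wrist",r,W,.115)])
E
```

```text
[ 0.55447364 -0.1660656   0.19893072] [[ 0.108  0.994  0.002]
 [ 0.994 -0.108 -0.   ]
 [-0.     0.002 -1.   ]] [ 37.6  20.5 -33.7 104.9  13.2  58.4  -7.6] 0.5819118436773707
423 [ 0.555654   -0.16428898  0.00633526] []
```

View pics/aa1.png

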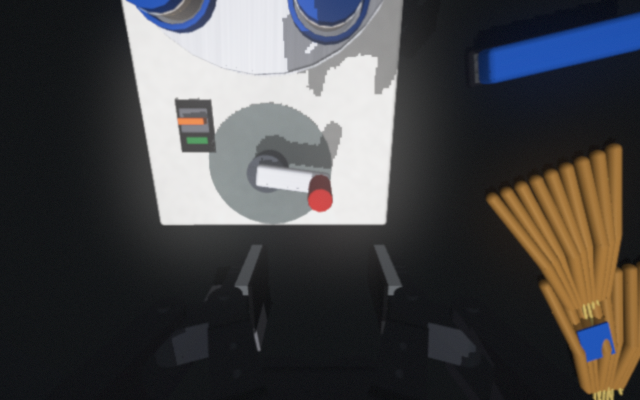

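Call:
step_arm(commands="0.11 0.11 3 0.002 0 0;0.11 0.11 6 0.002 0 0;0.11 0.11 9 0.002 0 0;0.11 0.11 10.7 0.002 0 0;0.11 0.11 10.7 0.002 0 0")

```text
time_s: 44.75
ee_pos: [0.5546, -0.1647, 0.0899]
tool_rot: [[0.108, 0.994, -0.004], [0.994, -0.108, 0.001], [0.0, -0.004, -1.0]]
force: [-0.9, 0.0, 0.1]
gripper_width: 0.586
```

Call:
step_arm(commands="0 0 0 0 0 0;0 0 0 0 0 0;0 0 0 0 0 0;0 0 0 0 0 0;0 0 0 0 0 0", gripper=1.5)

```text
time_s: 45.25
ee_pos: [0.5562, -0.165, 0.0913]
tool_rot: [[0.109, 0.994, 0.0], [0.994, -0.109, 0.0], [0.0, 0.0, -1.0]]
force: [5.3, -1.0, -3.1]
gripper_width: 0.211
```

```bash
cat > crank.py <<'E'
from h import *
import sys
s=monitor.sense();R=s["tool_rot"];e=s["ee_pos"][:2];c=np.array([.5075,-.1532])
v=e-c;a=np.arctan2(v[1],v[0]);r=np.hypot(*v);print("r",r,"ang",np.degrees(a),s["force"],s["gripper_width"],s["joint_positions"].round(0),s["ee_pos"])
n=int(sys.argv[1]);st=float(sys.argv[2])
rows=[]
for i in range(1,n+1):
    b=a-st*i;t=c+.05*np.array([np.cos(b),np.sin(b)])
    d=R.T@np.array([*(t-e),0])*100;rows.append("%.1f %.1f 0 0 0 0"%(d[0],d[1]))
print(";".join(rows))
E
python3 crank.py 20 0.3
```

```text
r 0.0500995728587032 ang -13.570831588608662 [ 5.28178471 -1.02267094 -3.08843038] 0.211362833253851 [ 35.  28. -31. 110.  19.  47. -13.] [ 0.55620082 -0.16495573  0.09133496]
-1.4 -0.4 0 0 0 0;-2.7 -1.2 0 0 0 0;-3.6 -2.4 0 0 0 0;-4.2 -3.8 0 0 0 0;-4.4 -5.3 0 0 0 0;-4.0 -6.7 0 0 0 0;-3.3 -8.0 0 0 0 0;-2.2 -9.1 0 0 0 0;-0.9 -9.7 0 0 0 0;0.6 -10.0 0 0 0 0;2.0 -9.8 0 0 0 0;3.4 -9.1 0 0 0 0;4.5 -8.1 0 0 0 0;5.3 -6.8 0 0 0 0;5.6 -5.4 0 0 0 0;5.5 -3.9 0 0 0 0;5.0 -2.5 0 0 0 0;4.1 -1.3 0 0 0 0;2.8 -0.5 0 0 0 0;1.4 -0.0 0 0 0 0
```

Call:
step_arm(commands="-0.5 -0.1 0 0 0 0;-1.4 -0.4 0 0 0 0;-2.1 -0.75 0 0 0 0;-2.7 -1.2 0 0 0 0;-3.2 -1.8 0 0 0 0;-3.6 -2.4 0 0 0 0;-4 -3.1 0 0 0 0;-4.2 -3.8 0 0 0 0;-4.3 -4.5 0 0 0 0;-4.4 -5.3 0 0 0 0;-4.3 -6 0 0 0 0;-4 -6.7 0 0 0 0;-4 -6.7 0 0 0 0")

```text
time_s: 46.55
ee_pos: [0.4843, -0.197, 0.0914]
tool_rot: [[0.108, 0.994, -0.0], [0.994, -0.108, 0.0], [0.0, -0.0, -1.0]]
force: [0.6, 5.8, -12.6]
gripper_width: 0.21
```

```bash
python3 crank.py 20 0.25
```

```text
r 0.04951733298553184 ang -117.88947543022351 [  0.63379119   5.78537706 -12.56862965] 0.20971077523649043 [ 41.  24. -32. 117.  17.  44.  -7.] [ 0.4843374  -0.19696597  0.09137951]
0.6 -1.1 0 0 0 0;1.4 -2.0 0 0 0 0;2.5 -2.7 0 0 0 0;3.6 -3.1 0 0 0 0;4.9 -3.2 0 0 0 0;6.1 -2.9 0 0 0 0;7.2 -2.4 0 0 0 0;8.2 -1.6 0 0 0 0;9.0 -0.6 0 0 0 0;9.4 0.5 0 0 0 0;9.6 1.8 0 0 0 0;9.5 3.0 0 0 0 0;9.0 4.2 0 0 0 0;8.3 5.2 0 0 0 0;7.4 6.0 0 0 0 0;6.2 6.6 0 0 0 0;5.0 6.8 0 0 0 0;3.8 6.8 0 0 0 0;2.6 6.4 0 0 0 0;1.5 5.8 0 0 0 0
```

Call:
step_arm(commands="0.6 -1.1 0 0 0 0;1.4 -2 0 0 0 0;2.5 -2.7 0 0 0 0;3.6 -3.1 0 0 0 0;4.9 -3.2 0 0 0 0;6.1 -2.9 0 0 0 0;7.2 -2.4 0 0 0 0;8.2 -1.6 0 0 0 0;9 -0.6 0 0 0 0;9.4 0.5 0 0 0 0;9.6 1.8 0 0 0 0;9.5 3 0 0 0 0;9 4.2 0 0 0 0;8.3 5.2 0 0 0 0;7.4 6 0 0 0 0;6.2 6.6 0 0 0 0;5 6.8 0 0 0 0;3.8 6.8 0 0 0 0;2.6 6.4 0 0 0 0;1.5 5.8 0 0 0 0")

```text
time_s: 48.55
ee_pos: [0.5429, -0.189, 0.0913]
tool_rot: [[0.109, 0.994, -0.001], [0.994, -0.109, 0.001], [0.001, -0.001, -1.0]]
force: [-5.5, 9.4, -4.7]
gripper_width: 0.21
```

```bash
python3 crank.py 20 0.25
```

```text
r 0.05036498150421931 ang -45.285508190010276 [-5.50778159  9.42790984 -4.67414308] 0.21013231733196844 [ 38.  28. -31. 110.  19.  47. -10.] [ 0.54293551 -0.18899044  0.09128129]
-0.8 -0.9 0 0 0 0;-1.5 -2.0 0 0 0 0;-1.8 -3.2 0 0 0 0;-1.8 -4.5 0 0 0 0;-1.5 -5.7 0 0 0 0;-0.9 -6.8 0 0 0 0;-0.1 -7.7 0 0 0 0;1.0 -8.4 0 0 0 0;2.1 -8.8 0 0 0 0;3.4 -8.9 0 0 0 0;4.6 -8.7 0 0 0 0;5.7 -8.2 0 0 0 0;6.7 -7.4 0 0 0 0;7.5 -6.4 0 0 0 0;8.0 -5.3 0 0 0 0;8.2 -4.1 0 0 0 0;8.1 -2.8 0 0 0 0;7.6 -1.7 0 0 0 0;6.9 -0.6 0 0 0 0;6.0 0.2 0 0 0 0
```

Call:
step_arm(commands="-0.8 -0.9 0 0 0 0;-1.5 -2 0 0 0 0;-1.8 -3.2 0 0 0 0;-1.8 -4.5 0 0 0 0;-1.5 -5.7 0 0 0 0;-0.9 -6.8 0 0 0 0;-0.1 -7.7 0 0 0 0;1 -8.4 0 0 0 0;2.1 -8.8 0 0 0 0;3.4 -8.9 0 0 0 0;4.6 -8.7 0 0 0 0;5.7 -8.2 0 0 0 0;6.7 -7.4 0 0 0 0;7.5 -6.4 0 0 0 0;8 -5.3 0 0 0 0;8.2 -4.1 0 0 0 0;8.1 -2.8 0 0 0 0;7.6 -1.7 0 0 0 0;6.9 -0.6 0 0 0 0;6 0.2 0 0 0 0")

```text
time_s: 50.55
ee_pos: [0.5526, -0.1302, 0.0913]
tool_rot: [[0.109, 0.994, -0.0], [0.994, -0.109, 0.001], [0.001, -0.0, -1.0]]
force: [-2.4, 2.4, -5.5]
gripper_width: 0.209
```

```bash
python3 crank.py 9 0.15
```

```text
r 0.05065145298903396 ang 26.98046439134547 [-2.36207923  2.44821642 -5.51569419] 0.20852751126421135 [ 33.  27. -32. 111.  20.  47. -17.] [ 0.55263861 -0.13022011  0.09133729]
-0.7 0.3 0 0 0 0;-1.4 0.6 0 0 0 0;-2.1 0.7 0 0 0 0;-2.9 0.8 0 0 0 0;-3.6 0.7 0 0 0 0;-4.3 0.5 0 0 0 0;-5.0 0.2 0 0 0 0;-5.7 -0.2 0 0 0 0;-6.3 -0.6 0 0 0 0
```

Call:
step_arm(commands="-0.7 0.3 0 0 0 0;-1.4 0.6 0 0 0 0;-2.1 0.7 0 0 0 0;-2.9 0.8 0 0 0 0;-3.6 0.7 0 0 0 0;-4.3 0.5 0 0 0 0;-5 0.2 0 0 0 0;-5.3 0 0 0 0 0;-5.3 0 0 0 0 0")

```text
time_s: 51.45
ee_pos: [0.5465, -0.1842, 0.0914]
tool_rot: [[0.11, 0.994, -0.0], [0.994, -0.11, 0.0], [0.0, -0.0, -1.0]]
force: [1.9, -3.7, -7.0]
gripper_width: 0.211
```

```bash
python3 crank.py 4 0.04
```

```text
r 0.04977617690740143 ang -38.46538797992548 [ 1.87953067 -3.65634926 -7.03654668] 0.21119610123370108 [ 37.  28. -32. 110.  20.  47. -11.] [ 0.54647395 -0.18416286  0.0914093 ]
-0.2 -0.1 0 0 0 0;-0.3 -0.2 0 0 0 0;-0.5 -0.3 0 0 0 0;-0.7 -0.5 0 0 0 0
```

Call:
step_arm(commands="-0.2 -0.15 0 0 0 0;-0.4 -0.3 0 0 0 0;-0.6 -0.4 0 0 0 0;-0.6 -0.4 0 0 0 0")

```text
time_s: 51.85
ee_pos: [0.5441, -0.1869, 0.0916]
tool_rot: [[0.107, 0.994, 0.004], [0.994, -0.107, 0.003], [0.003, 0.004, -1.0]]
force: [15.7, 9.9, -18.1]
gripper_width: 0.211
```

```bash
python3 crank.py 1 0.04
```

```text
r 0.04972409791435619 ang -42.627042857776104 [ 15.67486325   9.91114267 -18.09850308] 0.2112869004342137 [ 38.  28. -32. 110.  19.  47. -10.] [ 0.54408587 -0.18687432  0.09163068]
-0.2 -0.1 0 0 0 0
```

At the stop: about 18 N of tangential resistance, with 13.07 rad travelled. Now release and retract.

Call:
step_arm(commands="0.2 0.2 0 0 0 0;0.2 0.2 0 0 0 0;0.2 0.2 0 0 0 0;0.2 0.2 0 0 0 0;0.2 0.2 -3 0 0 0;0.2 0.2 -7 0 0 0;0.2 0.2 -12 0 0 0;-4 -2 -17 0 0 0;-8 -4 -20 0 0 0;-8 -4 -20 0 0 0", gripper=5)

```text
time_s: 52.85
ee_pos: [0.4935, -0.2661, 0.2943]
tool_rot: [[0.11, 0.994, 0.006], [0.994, -0.11, -0.0], [0.0, 0.006, -1.0]]
force: [-0.6, -0.6, -0.3]
gripper_width: 0.583
```

```bash
python3 - <<'E'
from fit import *
s=monitor.sense();print(s["ee_pos"],s["tool_rot"].round(3),s["time_s"])
p,d,W=cap("wrist","bb1");X=cloud("wrist",d,W)
for a,q in caps("wrist","bb1",.102):
    u,v=a.astype(int);P=X[max(v-3,0):v+4,u-3:u+4].reshape(-1,3);print(a,q,P.mean(0).round(4), np.hypot(*(q[:2]-[.5296,.0506])))
p,d,W=cap("scene","bb1s")
cv2.imwrite("pics/bb1sz.png",cv2.resize(p[140:250,215:425][:,:,::-1],None,fx=3.6,fy=3.6,interpolation=cv2.INTER_CUBIC))
p,d,W=cap("side","bb1t")
cv2.imwrite("pics/bb1tz.png",cv2.resize(p[170:330,250:480][:,:,::-1],None,fx=3.4,fy=3.4,interpolation=cv2.INTER_CUBIC))
E
```

```text
[ 0.49350733 -0.26610298  0.29428966] [[ 0.11   0.994  0.006]
 [ 0.994 -0.11  -0.   ]
 [ 0.     0.006 -1.   ]] 52.85
[600. 309.] [ 0.8274 -0.4873  0.0203] [ 0.8961 -0.5491  0.0321] 0.6148343272784955
[594. 226.] [ 0.7994 -0.3688  0.0171] [ 0.8589 -0.4032  0.0398] 0.4986866751779117
```

View pics/bb1.png

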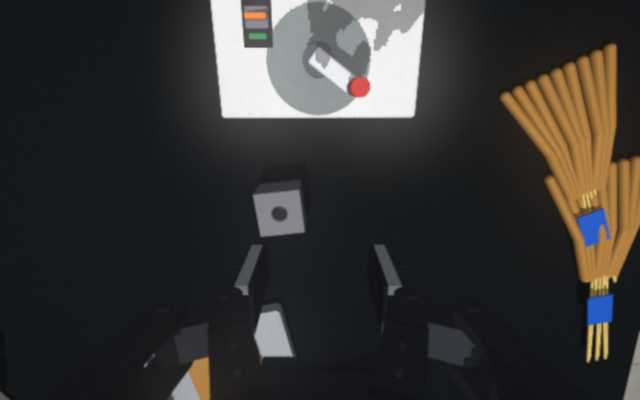

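View pics/bb1sz.png

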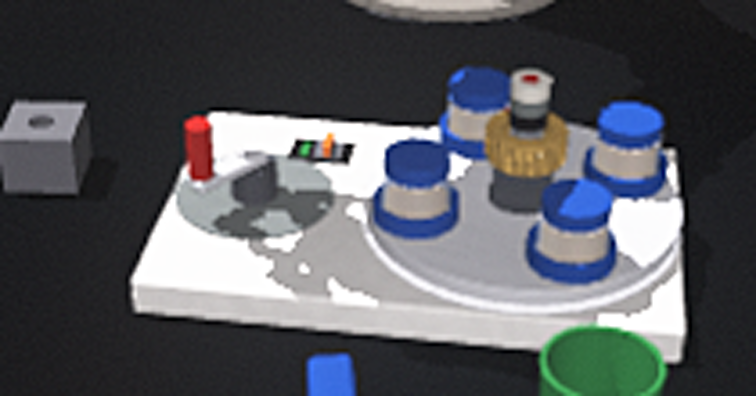

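View pics/bb1tz.png

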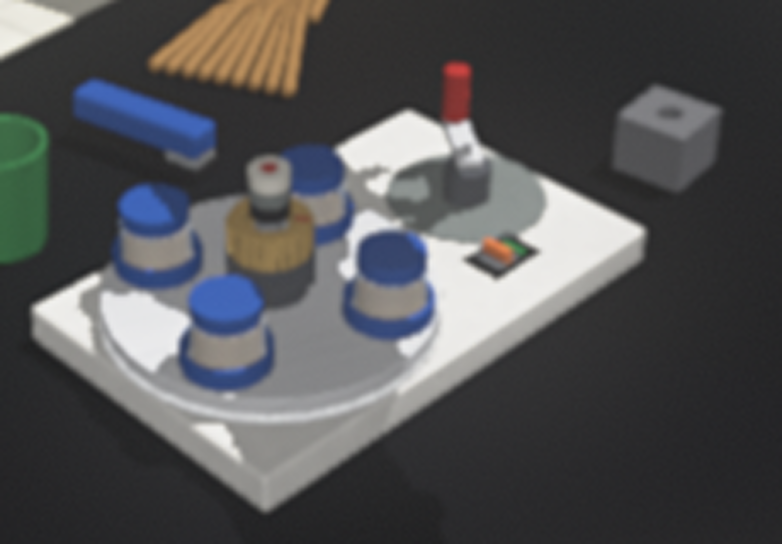

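Call:
step_arm(commands="4 0.5 0 0 0 0;9 1 0 0 0 0;14 1.5 0 0 0 0;18 2 0 0 0 0;21 2 0 0 0 0;21 2 0 0 0 0;21 2 0 0 0 0")

```text
time_s: 53.7
ee_pos: [0.5371, -0.0562, 0.2919]
tool_rot: [[0.107, 0.994, 0.004], [0.994, -0.107, 0.002], [0.002, 0.004, -1.0]]
force: [0.1, -1.5, 0.2]
gripper_width: 0.587
```

```bash
python3 - <<'E'
from fit import *
s=monitor.sense();print(s["ee_pos"],s["time_s"],s["force"])
p,d,W=cap("wrist","cc1");X=cloud("wrist",d,W);z=X[...,2]
h=cv2.cvtColor(p,cv2.COLOR_RGB2HSV)
m=(abs(z-.102)<.004)&(h[...,0]>100)&(h[...,0]<130)&(h[...,1]>110)
n,l,st,ce=cv2.connectedComponentsWithStats(m.astype(np.uint8))
for i in range(1,n):
    if st[i,4]>400:
        q=ring_px("wrist",l==i,W,.102)[0][1];P=X[l==i];A=np.c_[P[:,:2]-P[:,:2].mean(0),np.ones(len(P))];k=np.linalg.lstsq(A,P[:,2],rcond=None)[0]
        print(ce[i].round(),q.round(4),"r axis",np.hypot(*(q[:2]-[.5296,.0506])).round(4),"ang",np.degrees(np.arctan2(q[1]-.0506,q[0]-.5296)).round(1),"tilt",np.hypot(*k[:2]).round(3),"z",k[2].round(4))
m=(z>.14)&(z<.16);print("post",m.sum(),X[m].mean(0))
E
```

```text
[ 0.537094   -0.05618595  0.29187296] 53.7 [ 0.08389303 -1.47322406  0.24536337]
[378.  22.] [0.6088 0.0794 0.0226] r axis 0.0843 ang 20.0 tilt 0.002 z 0.1023
[224. 105.] [0.4496 0.0197 0.0235] r axis 0.0858 ang -158.9 tilt 0.009 z 0.1023
[335. 141.] [ 0.5586 -0.0285  0.0233] r axis 0.0843 ang -69.8 tilt 0.002 z 0.1025
post 962 [0.52897544 0.05093246 0.14926192]
```

View pics/cc1.png

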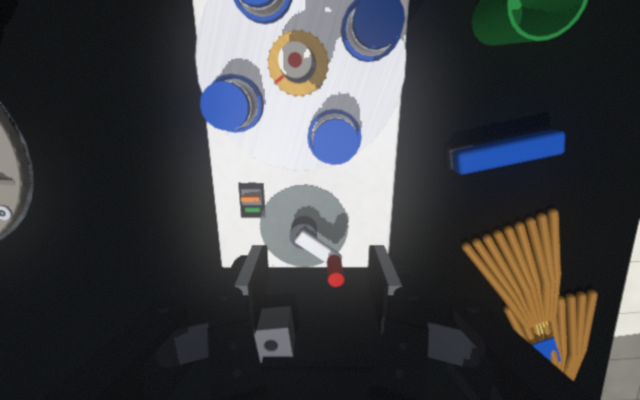

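```bash
python3 - <<'E'
from h import *
W=np.load("pics/cc1.npz")["W"];b=plane("wrist",[(279,80)],.11,W)[0][:2]-[.5296,.0506];print(b,np.degrees(np.arctan2(b[1],b[0])))
print(order.finish_job())
E
```

```text
[-0.02014709 -0.01263002] -147.91678318960206
the job is handed in; nothing more can be done
None
```

I did the whole job in the required order and handed it in at about 54 s of the 210 s allowed. No verdict was reported.

- **Post and nut:** The post is fully home; its top reads 149 mm above the bench. I turned the nut clockwise until it resisted with about 1.7 N m.
- **Jars:** All four jars on the bench went into pockets, one to each.
- **Switch:** I slid it 12 mm by its ridge, and its green mark is uncovered.
- **Crank:** I cranked it clockwise about 13.1 rad, until it resisted at its stop.

**Last checks:**
- Three jar caps measured upright (within 0.01 rad), at about 102 mm height and about 85 mm from the axis. The fourth was partly out of the final wrist view and only looked seated in the scene and side pictures.
- The nut's red mark had moved 2.25 rad from its first position and did not shift during cranking. I could not read the nut's start angle directly. It looked like about 0.22 rad, giving about 2.47 rad, assuming the mark's zero lies along the stage's x axis.
- The fingers slipped by about a quarter of a radian on the nut, so their own turn overstates how far it went.
- I could not measure the jaws' grip force on the post.
- The stapler, cup and tape looked unmoved.

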